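# Dock the check weight on the packing scale with the lifter

## Task

Check the packing scale without fingering the brass weight: take the flat lifter by its orange grip, slide its blade under the weight in the store, and carry the weight level on the blade to the dock on the scale. Sink the blade gently into the dock's slot until the rails carry the weight, slide the weight home against both red posts and press it there with about 8 newtons for half a second, never straining it or the scale. Draw the blade back out, leaving the weight home, lay the lifter flat on its blue mat again and let go; leave everything else where it stands.

Things in the scene. Friction and masses are not known exactly. Their poses are not given: they have to be found in the camera images.
- lifter_grip (a point): Lifter: flat steel blade with an upright orange grip. This point: centre of the gripping zone, 43 mm above the blade's underside. The grip is a plate 12 mm thick (x) and 36 mm wide (y), its top 63 mm above the blade's underside. x runs along the blade to its tip, z up. The lifter (0.14 kg) starts lying on the blue mat.
- lifter_seat (a point): On the blade's top face, 85 mm ahead (+x) of lifter_grip: where the weight's axis lies when the weight touches the heel, a cross wall 32 mm wide, 6 mm thick, 12 mm high on the blade, whose front face is 30 mm behind this point. The blade is 3 mm thick, 32 mm wide; it ends 20 mm ahead of this point and 10 mm behind lifter_grip. Axes as lifter_grip.
- lifter: The lifter; origin on the blade's underside, 3 mm below lifter_seat. Axes as lifter_grip.
- mat: Blue mat fixed on the bench, 200 x 90 x 3 mm, where the lifter lives; origin at the centre of its underside, x along its length.
- weight: Brass check weight, about 0.2 kg: a disc of 60 mm diameter and 8 mm thickness with a small knob on top (20 mm wide, whole height 22 mm). Origin at the centre of its underside, z up. It starts flat on the store's two rails. Weight, blade and rails are smooth: friction about 0.2 to 0.3.
- weight_center (a point): Centre of the weight's disc, 4 mm above its underside.
- store: White storage block fixed on the bench, 110 x 190 x 16 mm, with two grey rails on it along x, from x = -40 to 50 mm. The weight lies across them, its axis within 6 mm of the middle. Origin at the centre of the underside. The small weight stands beside the rails at about y = 70 mm, its top at z = 43 mm.
- store_top (a point): Middle of the store at the height of its rail tops, 34 mm above the bench. Axes as the store's. The slot between the rails is 42 mm wide (y -21 to 21 mm) and 18 mm deep, open at both ends; the blade enters it from the -x end. Each rail carries an end block 8 mm high at x = 42 to 50 mm.
- scale: White bench scale fixed on the bench, 220 x 190 mm, top of its steel platform at z = 65 mm; origin at the centre of its underside. On it stands a rigid dock: aluminium plate, two black rails along x, two red posts. The dock's height has been set by hand and is NOT reported: the rail tops are anywhere from 86 to 121 mm above the bench, to be found by feel or sight.
- dock_home (a point): On the platform, 65 mm above the bench, straight below the weight's axis when the weight is home against both red posts. Axes as the scale's: +x is the way the weight is pushed home. The posts stand at x = 23, y = +-26 mm, 10 mm thick, 12 mm high on the rails; they stop and centre the weight.
- dock_entry (a point): On the platform, 65 mm above the bench, below the -x ends of the dock's rails, 60 mm before dock_home (axes the same). The slot between the rails is 42 mm wide (y -21 to 21 mm), 8 mm deep from the rail tops to its rigid floor, open at both ends. Outside, at y = +-38 to 42 mm, low walls stand 8 mm above the rail tops.
- small_weight: Small brass weight, 24 mm wide, 27 mm high, standing on the store; a bystander, to be left alone. Origin at the centre of its underside.
- tub_stack: Stack of white tubs, 110 mm wide, 124 mm high; a bystander, to be left alone. Origin at the centre of its underside.
- lid_stack: Stack of lids, 100 mm wide, 35 mm high; a bystander, to be left alone. Origin at the centre of its underside.
- open_tub: Open white tub, 100 mm wide, 60 mm high; a bystander, to be left alone. Origin at the centre of its underside.
- cup_stack: Stack of small white cups, 68 mm wide, 70 mm high; a bystander, to be left alone. Origin at the centre of its underside.
- tape_roll: Amber roll of tape lying flat, 84 mm wide, 24 mm high; a bystander, to be left alone. Origin at the centre of its underside.
- marker: Black and red marker pen lying, 120 mm long, 15 mm high; a bystander, to be left alone. Origin at the centre of its underside.
Not all that is in view belongs to the job. Leave any brown look-alike of the store alone. Several things have the shape of the mat; the one meant has the colours described above.

How it is judged (in metres and radians):
On the way, in this order (a step that is already met when the one before it is completed fails the run):
1. the weight is carried on the lifter's blade, clear of the store (contact force between lifter and weight above 1 N and contact force between weight and store below 0.05 N and contact force between weight and scale below 0.05 N and height (world z) of weight_center above 0.05 m and distance between weight_center and lifter_seat below 0.025 m), for 0.2 s.
2. resting on the dock, within 3.5 mm of home, the weight is pressed by the lifter with 5 to 13 N for 0.3 s (horizontal distance between weight_center and dock_home below 0.0035 m and contact force between lifter and weight between 5 and 13 N and contact force between weight and scale above 3 N), for 0.3 s.
At the end, for the whole second after the job is handed in: The weight lies flat (within 0.05 rad) and still on the dock's rails, its axis within 3.5 mm of home, untouched by the lifter; the lifter lies flat (within 0.05 rad), still and released on the blue mat, its grip within 100 mm of the mat's centre (horizontal distance between weight_center and dock_home below 0.0035 m and angle between each of weight, lifter's own z axis and vertical below 0.05 rad and contact force between weight and scale above 1.2 N and contact force between each of weight, the fingers and lifter below 0.05 N and linear speed of each of weight, lifter below 0.01 m/s and contact force between lifter and mat above 0.6 N and horizontal distance between lifter_grip and mat below 0.1 m).
It fails at once if the weight is touched by the fingers or the arm (contact force between any of the fingers, the arm and weight above 0.1 N).
It fails at once if the weight tilts more than 0.2 rad (angle between weight's own z axis and vertical above 0.2 rad).
It fails at once if the lifter pushes the weight with more than 20 N (contact force between lifter and weight above 20 N).
It fails at once if the lifter, fingers or arm press on the scale or its dock with more than 20 N (contact force between any of lifter, the fingers, the arm and scale above 20 N).
It fails at once if a bystander is moved more than 15 mm (distance of any of small_weight, tub_stack, lid_stack, open_tub, cup_stack, tape_roll, marker from where it was at the start of the episode above 0.015 m).
It also fails if it takes over 72 s, if anything falls off the work surface, if the arm or the gripper's body presses on something with over 40 N, if the wrist force passes 120 N, or if a joint passes its speed limit or range.

## Robot

A 7-joint arm with a two-finger parallel gripper is mounted at the origin on the work surface. World frame = base frame: x ahead of the robot, y to its left, z up, the work surface at z = 0. Lengths are in mm, angles in rad, forces in N, time in s.
With the tool pointing down it reaches from about 350 to 900 mm from the base axis. Payload 7.2 kg.
Tool frame: the origin (TCP) lies midway between the tips of the shut fingers; the grasp point (between the pads) lies 19 mm behind it; z points along the fingers, x is the direction in which the jaws open and shut, and the axes are right-handed (so a half turn about z gives the same grasp; the last joint's range is limited). The gripper opens to 85 mm and grips with 20 to 120 N. Pads are 22 mm wide; open, the fingers measure 114 mm over their backs; the gripper's body (76 mm by 85 mm) begins 54 mm behind the grasp point. The pads swing forward as they close: fully open they stand 13 mm farther back than shut.
Start: joints at [1.206, 0.411, -0.013, 1.596, 0.006, 1.134, -0.082], TCP at [182.777, -597.681, 204.597] pointing down, gripper open.
Joint ranges: [-2.95, 2.95], [-0.29, 1.99], [-1.47, 1.44], [0.14, 2.54], [-1.03, 4.17], [0.13, 1.85], [-2.86, 2.86]. Speed limits (rad/s): [2.39, 2.39, 3.01, 3.01, 3.14, 3.14, 3.14].

## Interface

Orientations are given as [roll, pitch, yaw] about the fixed x, y, z axes, in that order (R = Rz(yaw) Ry(pitch) Rx(roll)).
In Python, from workcell import r gives the robot as it stands. The module is installed in compiled form; this text tells all that it offers.
- The arm moves only by the tool send_rows, never from a script. Its argument "motion" is text: rows parted by semicolons, each of 7 numbers parted by spaces: the turn, a rotation vector about the tool's x, y, z in degrees, then the shift along the tool's x, y, z in mm, then the opening, from 0 (shut) to 1 (fully open). In form: ax ay az tx ty tz claw; .... A call has 1 to 8 rows; each row shifts and turns the commanded pose from where the row before left it, along the tool's axes as they then stand; what a row does not reach is not made up. A row lasts 1/8 s, in which the tool goes at most 62.5 mm and 10.7 degrees, less where a joint would pass 70% of its speed; a pose out of reach is approached as far as the arm can. A call with a gripper value outside its range is refused whole. The fingers move at their own pace and stop on an object; "grip_force" is the grip in N (left out, the last holds). Time passes only in rows, so rows that do not move let the fingers close. It gives the time, the measured TCP pose, the force and the opening at its end, in the units of the state.
- r.observe(): the state, without advancing time (a new reading comes with each control period).
- r.snapshot(name): name is "scene" or "side" or "wrist"; returns a dict with "img" (480x640x3 uint8, red, green, blue), "intrinsics" (3x3 intrinsics, pixels), "T" (4x4, takes a point from camera to world coordinates). Camera axes: x right, y down, z forward; pixel columns grow to the right and rows downward; lengths in mm; the calibration is good to about 2 mm. A picture is of the moment at which its call begins. There is no depth.
- r.close_job(): hands the job in, once; it reports no verdict.
The state is a dict: "clock": time; "q": joint angles; "joint_velocities": joint speeds; "joint_torque": joint torques, N m; "ee_pos": TCP position; "orientation": TCP orientation; "force": force on the tool from outside, world axes, zero at the start; "moment": the same for the moment, N m; "finger_gap": finger opening in mm.
Only numpy, scipy, OpenCV 4.12 (cv2) and the standard library are available. Lean on these libraries where they do the work, as an engineer would, in place of code of your own. Each camera call takes 0.05 s, during which the arm holds its last target.

## Working session

There is one attempt and no reset: what is moved stays moved. The work goes in short steps, Python scripts to look and compute and a tool call to move; the robot and the scene stay as the last step left them, time stands still between calls to the robot, and variables do not carry over. Pictures are saved under pics/ and viewed, and the job is handed in when it is done.

Besides the shell and the picture viewer there is one more tool, called after "Call:" as name(argument=value, ...) on one line, values as JSON. send_rows: Moves the arm, as the interface text tells. Its arguments: {"type":"object","properties":{"motion":{"type":"string"},"grip_force":{"type":"number"}},"required":["motion"]}

```bash
mkdir -p pics; python3 - <<'E'
from workcell import r
import cv2,numpy as np
print(r.observe())
for n in ["scene","side","wrist"]:
    s=r.snapshot(n); cv2.imwrite(f"pics/{n}0.png",s["img"][:,:,::-1]); print(n,np.round(s["intrinsics"],1).tolist(),np.round(s["T"],3).tolist())
E
```

```text
{'clock': 0.0, 'q': array([ 1.20582532,  0.41190894, -0.01271966,  1.59706532,  0.00561947,
        1.13427942, -0.08215987]), 'joint_velocities': array([ 0.00191489,  0.00113401, -0.00055085,  0.00102202,  0.000306  ,
       -0.00176284,  0.00217631]), 'joint_torque': array([ 2.01004436e-04, -6.00617838e+01,  6.82315696e-01, -2.99406785e+01,
        1.38679758e-02,  1.05578566e-02, -1.09611528e-05]), 'ee_pos': array([ 182.56707207, -597.17235427,  203.73872293]), 'orientation': array([ 3.14146292e+00,  1.62009090e-03, -1.27394530e+00]), 'force': array([-0.00442355,  0.2557434 ,  0.55481023]), 'moment': array([ 0.00807799,  0.02795417, -0.0268072 ]), 'finger_gap': 85.39937102069327}
scene [[517.0, 0.0, 324.1], [0.0, 517.0, 238.9], [0.0, 0.0, 1.0]] [[0.6, 0.629, -0.494, 1136.357], [0.8, -0.473, 0.37, -505.043], [-0.001, -0.617, -0.787, 1077.401], [0.0, 0.0, 0.0, 1.0]]
side [[480.4, 0.0, 326.2], [0.0, 480.4, 239.5], [0.0, 0.0, 1.0]] [[-0.997, -0.068, 0.042, 440.867], [-0.077, 0.682, -0.728, 936.174], [0.021, -0.729, -0.685, 926.75], [0.0, 0.0, 0.0, 1.0]]
wrist [[351.3, 0.0, 317.0], [0.0, 351.3, 234.4], [0.0, 0.0, 1.0]] [[0.292, -0.923, -0.25, 246.034], [-0.956, -0.283, -0.073, -577.908], [-0.003, 0.26, -0.966, 372.987], [0.0, 0.0, 0.0, 1.0]]
```

View pics/scene0.png

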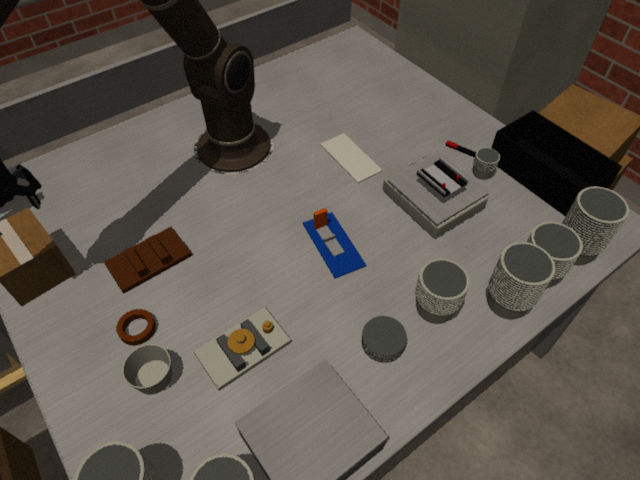

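View pics/side0.png

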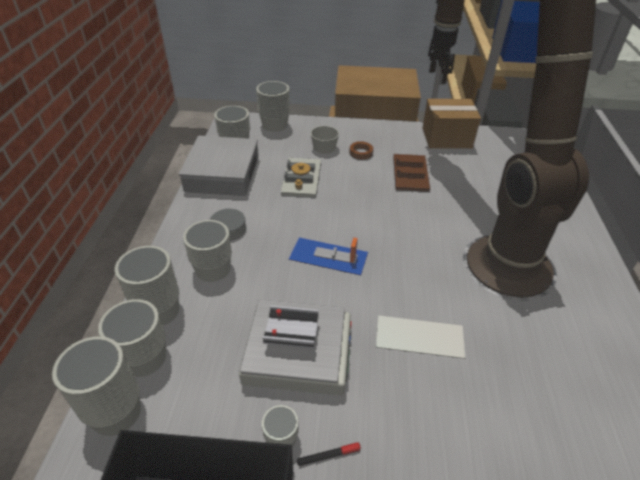

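View pics/wrist0.png

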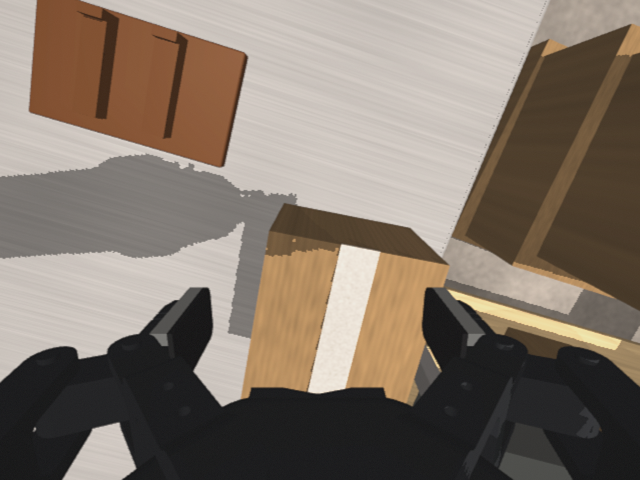

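The scene camera shows the blue mat with the orange-gripped lifter at (335,243). The white store with the brass weight is at (243,347) and the scale with the dock and red posts at (437,190). The brown block at (148,258) is the look-alike, and the white sheet at (350,157) only has the mat's shape. Next I'll enlarge these areas to confirm.

```bash
cat > h.py <<'E'
import numpy as np,cv2
from workcell import r
def ray(s,px):
    K=s["intrinsics"];T=s["T"];d=T[:3,:3]@np.linalg.inv(K)@np.array([px[0],px[1],1.]);return T[:3,3],d
def onz(s,px,z):
    o,d=ray(s,px);return o+d*(z-o[2])/d[2]
def proj(s,P):
    P=np.asarray(P,float);T=s["T"];c=(P-T[:3,3])@T[:3,:3];u=c@s["intrinsics"].T;return u[...,:2]/u[...,2:]
def tri(obs):
    A=np.zeros((3,3));b=np.zeros(3)
    for s,px in obs:
        o,d=ray(s,px);d=d/np.linalg.norm(d);M=np.eye(3)-np.outer(d,d);A+=M;b+=M@o
    return np.linalg.solve(A,b)
def crop(s,x0,y0,w,h,k,name,inter=cv2.INTER_CUBIC):
    c=s["img"][y0:y0+h,x0:x0+w,::-1];cv2.imwrite(name,cv2.resize(c,None,fx=k,fy=k,interpolation=inter))
E
python3 - <<'E'
from h import *
s=r.snapshot("scene")
crop(s,290,195,90,90,6,"pics/c_mat.png");crop(s,190,305,110,90,6,"pics/c_store.png");crop(s,375,150,125,90,6,"pics/c_scale.png")
E
```

```text
(no output)
```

View pics/c_mat.png

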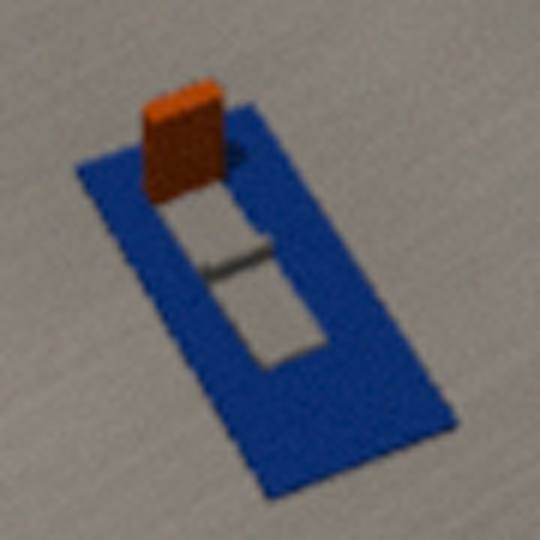

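View pics/c_store.png

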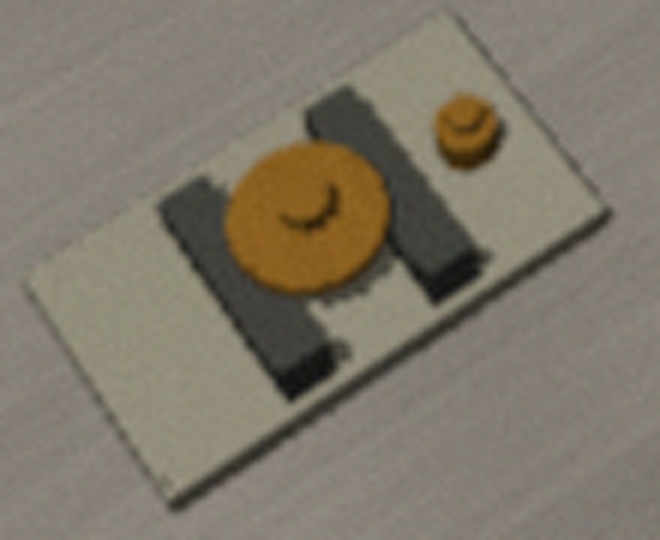

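View pics/c_scale.png

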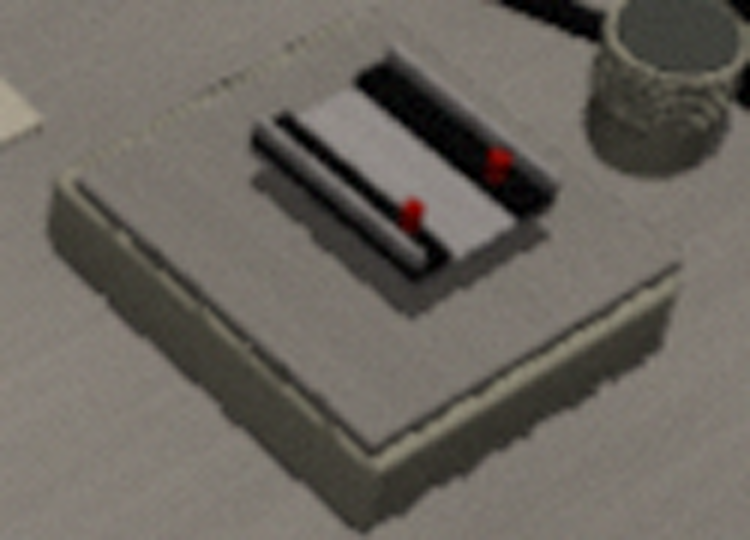

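```bash
cat > m.py <<'E'
from h import *
def mask(im,kind):
    h=cv2.cvtColor(im,cv2.COLOR_RGB2HSV);H,S,V=[h[...,i].astype(int) for i in range(3)]
    if kind=='blue': m=(H>100)&(H<125)&(S>150)&(V>50)
    if kind=='orange': m=((H<=11))&(S>190)&(V>70)
    if kind=='red': m=((H<6)|(H>174))&(S>170)&(V>90)
    if kind=='brass': m=(H>11)&(H<24)&(S>150)&(V>70)
    return m.astype(np.uint8)
def blobs(m,amin=5):
    n,l,st,c=cv2.connectedComponentsWithStats(m)
    return [(st[i].tolist(),np.round(c[i],1).tolist()) for i in range(1,n) if st[i,4]>=amin]
if __name__=="__main__":
    for n in["scene","side"]:
        s=r.snapshot(n)
        for k in['blue','orange','red','brass']:
            print(n,k,blobs(mask(s["img"],k)))
    s=r.snapshot("side")
    crop(s,280,225,100,55,8,"pics/d_mat.png");crop(s,275,150,55,50,10,"pics/d_store.png");crop(s,235,295,125,95,6,"pics/d_scale.png")
E
python3 m.py
```

```text
scene blue [([303, 213, 63, 65, 1458], [336.0, 248.7])]
scene orange [([447, 141, 11, 7, 40], [451.8, 144.2]), ([457, 175, 3, 3, 8], [457.9, 176.1]), ([442, 184, 3, 3, 6], [443.3, 184.8]), ([314, 209, 13, 19, 127], [319.4, 217.3]), ([143, 311, 5, 7, 13], [145.4, 313.3]), ([127, 312, 4, 3, 7], [128.7, 313.3]), ([121, 316, 5, 4, 9], [123.2, 317.7]), ([147, 317, 3, 3, 5], [148.2, 318.2]), ([149, 320, 4, 4, 8], [150.6, 321.4]), ([148, 324, 2, 6, 8], [148.8, 326.4]), ([120, 330, 4, 5, 6], [121.3, 332.0]), ([124, 336, 7, 2, 9], [127.0, 336.2])]
scene red [([447, 141, 11, 6, 34], [451.8, 143.7]), ([457, 175, 3, 2, 6], [458.0, 175.5])]
scene brass [([540, 85, 100, 72, 3808], [592.2, 119.1]), ([618, 155, 15, 19, 108], [624.6, 161.5]), ([8, 208, 45, 48, 1018], [29.7, 230.9]), ([0, 237, 20, 40, 412], [6.2, 259.2]), ([117, 310, 36, 31, 287], [133.6, 325.4]), ([263, 321, 10, 10, 75], [267.2, 325.6]), ([228, 329, 27, 25, 522], [240.9, 340.9])]
side blue [([505, 1, 34, 60, 1252], [524.1, 28.7]), ([291, 239, 75, 34, 787], [322.1, 256.4]), ([339, 248, 9, 3, 14], [343.1, 248.9])]
side orange []
side red []
side brass []
```

View pics/d_mat.png

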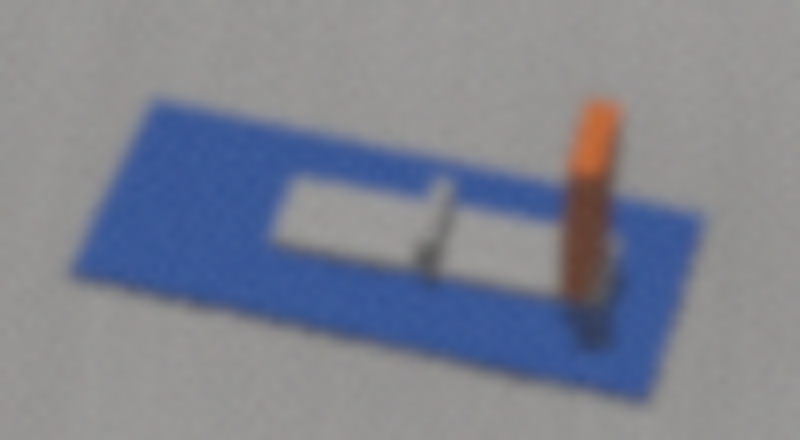

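View pics/d_scale.png

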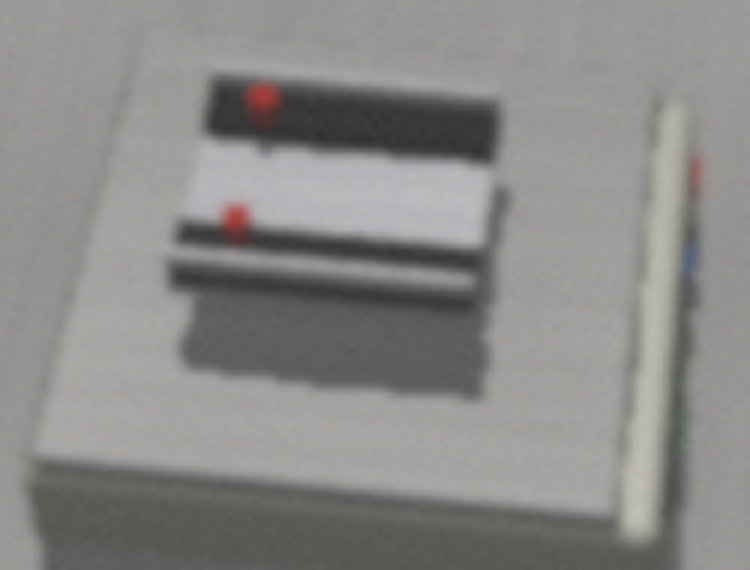

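View pics/d_store.png

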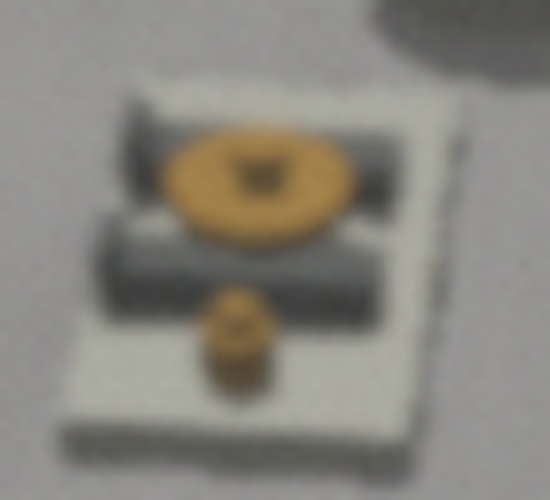

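```bash
cat > m2.py <<'E'
from h import *
S={n:r.snapshot(n) for n in("scene","side")}
off={"cm":("scene",290,195,6),"cs":("scene",190,305,6),"cd":("scene",375,150,6),"dm":("side",280,225,8),"ds":("side",275,150,10),"dd":("side",235,295,6)}
def P(c,x,y):
    n,a,b,k=off[c];return S[n],((x+.5)/k-.5+a,(y+.5)/k-.5+b)
def T(*o): return np.round(tri([P(*a) for a in o]),1)
def Z(o,z): return np.round(onz(*P(*o),z),1)
E
python3 - <<'E'
from m2 import *
print("post+y",T(("cd",500,157),("dd",236,212))," -y",T(("cd",412,207),("dd",263,95)))
print("scale far corner",T(("cd",372,455),("dd",35,465)))
for nm,a,b in [("+wall end -x",("cd",393,48),("dd",478,285)),("+wall +x end",("cd",557,185),("dd",170,258)),("-wall -x",("cd",262,125),("dd",500,98)),("-wall +x",("cd",420,262),("dd",215,75))]: print(nm,T(a,b))
print("grip top:", T(("cm",183,95),("dm",597,135)))
print("mat cm",[Z(("cm",*p),3)[:2].tolist() for p in [(80,168),(250,105),(457,425),(272,497)]])
print("mat dm",[Z(("dm",*p),3)[:2].tolist() for p in [(705,213),(648,400),(72,275),(155,98)]])
print("blade tip cm",[Z(("cm",*p),6)[:2].tolist() for p in [(268,367),(328,340)]])
print("blade tip dm",[Z(("dm",*p),6)[:2].tolist() for p in [(298,178),(272,240)]])
print("store cs",[Z(("cs",*p),16)[:2].tolist() for p in [(27,283),(445,12),(608,212),(175,497)]])
print("store ds",[Z(("ds",*p),16)[:2].tolist() for p in [(140,82),(460,100),(413,440),(62,425)]])
print("weight top z42 cs",Z(("cs",307,217),42),"ds",Z(("ds",258,185),42))
E
```

```text
post+y [575.5 353.4 115.2]  -y [573.8 301.9 114.5]
scale far corner [622.2 331.2 -54. ]
+wall end -x [492.  371.2 108.1]
+wall +x end [596.9 368.4 106.5]
-wall -x [491.9 290.4 107.1]
-wall +x [594.  288.2 106.2]
grip top: [419.7  19.3  64.8]
mat cm [[382.0, -12.1], [398.1, 72.1], [593.4, 33.2], [575.3, -51.7]]
mat dm [[380.8, -10.3], [398.1, 78.7], [592.6, 40.4], [575.2, -49.1]]
blade tip cm [[522.9, -13.5], [527.0, 15.9]]
blade tip dm [[521.1, -10.6], [527.1, 20.2]]
store cs [[551.1, -429.5], [546.6, -242.4], [656.8, -240.5], [656.3, -426.8]]
store ds [[654.5, -420.6], [546.3, -421.6], [544.7, -234.8], [653.1, -231.1]]
weight top z42 cs [ 603.8 -336.5   42. ] ds [ 603.2 -327.9   42. ]
```

```bash
cat > plan.py <<'E'
# plan.py x y z yawdeg n : prints tool-axis deltas from measured pose
import sys
from h import *
from scipy.spatial.transform import Rotation as R
def plan(g,yaw,n,pitch=0,roll=180):
    o=r.observe();p=o["ee_pos"];Rc=R.from_euler("xyz",o["orientation"]);Rg=R.from_euler("xyz",[roll,pitch,yaw],degrees=True)
    rv=(Rc.inv()*Rg).as_rotvec()
    print("t",o["clock"],"pos",np.round(p,1),"rpy",np.round(np.degrees(o["orientation"]),2),"F",np.round(o["force"],1),"gap",round(o["finger_gap"],1))
    print("total rotvec deg",np.round(np.degrees(rv),2),"shift tool",np.round(Rc.inv().apply(np.array(g)-p),2))
    for k in range(n):
        Rk=Rc*R.from_rotvec(rv*k/n)
        print(np.round(np.degrees(rv/n),2),np.round(Rk.inv().apply((np.array(g)-p)/n),1))
if __name__=="__main__":
    a=[float(x) for x in sys.argv[1:]];plan(a[:3],a[3],int(a[4]))
E
python3 plan.py 420 19 230 -8.7 13
```

```text
t 0.45 pos [ 182.7 -597.7  204.5] rpy [ 1.8e+02  1.0e-02 -7.3e+01] F [ 0.1 -0.3 -0.4] gap 85.2
total rotvec deg [-0.00e+00  1.00e-02 -6.43e+01] shift tool [-520.33 -407.21  -25.44]
[-0.    0.   -4.95] [-40.  -31.3  -2. ]
[-0.    0.   -4.95] [-37.2 -34.7  -2. ]
[-0.    0.   -4.95] [-34.  -37.7  -2. ]
[-0.    0.   -4.95] [-30.7 -40.5  -2. ]
[-0.    0.   -4.95] [-27.1 -43.   -2. ]
[-0.    0.   -4.95] [-23.3 -45.2  -2. ]
[-0.    0.   -4.95] [-19.3 -47.   -2. ]
[-0.    0.   -4.95] [-15.1 -48.5  -2. ]
[-0.    0.   -4.95] [-10.9 -49.6  -2. ]
[-0.    0.   -4.95] [ -6.6 -50.4  -2. ]
[-0.    0.   -4.95] [ -2.2 -50.8  -2. ]
[-0.    0.   -4.95] [  2.2 -50.8  -2. ]
[-0.    0.   -4.95] [  6.5 -50.4  -2. ]
```

```bash
python3 plan.py 600 -400 230 0 10
```

```text
t 0.45 pos [ 182.7 -597.7  204.5] rpy [ 1.8e+02  1.0e-02 -7.3e+01] F [ 0.1 -0.3 -0.4] gap 85.2
total rotvec deg [-0.0e+00  1.0e-02 -7.3e+01] shift tool [ -67.01 -456.82  -25.48]
[-0.   0.  -7.3] [ -6.7 -45.7  -2.5]
[-0.   0.  -7.3] [ -0.8 -46.2  -2.5]
[-0.   0.  -7.3] [  5.  -45.9  -2.5]
[-0.   0.  -7.3] [ 10.8 -44.9  -2.5]
[-0.   0.  -7.3] [ 16.4 -43.1  -2.5]
[-0.   0.  -7.3] [ 21.8 -40.7  -2.5]
[-0.   0.  -7.3] [ 26.8 -37.6  -2.5]
[-0.   0.  -7.3] [ 31.3 -33.9  -2.5]
[-0.   0.  -7.3] [ 35.4 -29.6  -2.5]
[-0.   0.  -7.3] [ 38.9 -24.9  -2.5]
```

Call:
send_rows(motion="0 0 -7.3 -7 -46 -5 1;0 0 -7.3 -1 -46 -5 1;0 0 -7.3 5 -46 -5 1;0 0 -7.3 11 -45 -5 1;0 0 -7.3 16 -43 -5 1;0 0 -7.3 22 -41 0 1;0 0 -7.3 27 -38 0 1;0 0 -7.3 31 -34 0 1")

```text
clock: 1.45
ee_pos: [518.1, -437.6, 229.7]
orientation: [3.141, -0.0, -0.251]
force: [0.2, 0.1, 0.2]
finger_gap: 85.8
```

Call:
send_rows(motion="0 0 -7.3 35 -30 0 1;0 0 -7.3 39 -25 0 1;0 0 0 0 0 0 1")

```text
clock: 1.82
ee_pos: [603.8, -393.8, 228.7]
orientation: [-3.138, -0.001, 0.008]
force: [-0.2, 0.5, -0.8]
finger_gap: 84.6
```

```bash
python3 - <<'E'
from h import *
o=r.observe();print(o["clock"],o["ee_pos"],np.degrees(o["orientation"]),o["force"])
s=r.snapshot("wrist");cv2.imwrite("pics/w1.png",s["img"][:,:,::-1]);np.save("w1.npy",s,allow_pickle=True)
E
```

```text
1.825 [ 603.82002761 -393.80010967  228.72255924] [-1.79821775e+02 -7.39856676e-02  4.36477365e-01] [-0.23110856  0.52437348 -0.76854128]
```

View pics/w1.png

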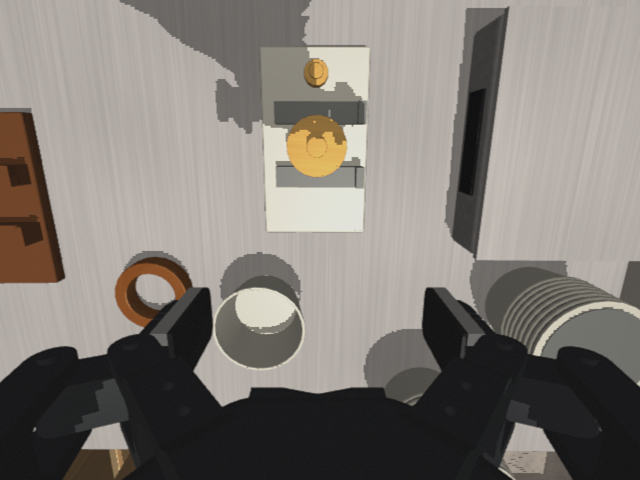

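The wrist view shows the store from (262,47) to (364,232). The weight's disc is at (317,146), the small weight at (316,72), and the end blocks on the right, which is the +x side.

```bash
python3 - <<'E'
from h import *
from m import mask
s=np.load("w1.npy",allow_pickle=True).item()
C=np.array([onz(s,p,16)[:2] for p in [(262,47),(369.5,46),(363.5,232),(267,232)]]);print(np.round(C,1).tolist(),C.mean(0))
print("yaw long",[np.degrees(np.arctan2(*(-(C[a]-C[b])[::1])))for a,b in[(0,3),(1,2)]],"short",[np.degrees(np.arctan2(*(C[b]-C[a])[::-1])) for a,b in[(0,1),(3,2)]])
h=cv2.cvtColor(s["img"],cv2.COLOR_RGB2HSV);m=((h[...,0]>10)&(h[...,0]<28)&(h[...,1]>120)).astype(np.uint8)
m[:100]=0;m[190:]=0;m[:,:270]=0;m[:,370:]=0
cs,_=cv2.findContours(m,cv2.RETR_EXTERNAL,cv2.CHAIN_APPROX_NONE);c=max(cs,key=cv2.contourArea);print(cv2.fitEllipse(c),cv2.contourArea(c))
e=cv2.fitEllipse(c);p=onz(s,e[0],42);print("weight",p); 
a=onz(s,(e[0][0]-e[1][0]/2,e[0][1]),42);b=onz(s,(e[0][0]+e[1][0]/2,e[0][1]),42);print("diam",b-a)
for nm,z,pts in [("rails top 34",34,[(275,100),(275,123),(276,166),(276,187),(363,101),(362,188)])]:
    print([np.round(onz(s,q,z)[:2],1).tolist() for q in pts])
crop(s,250,30,130,220,4,"pics/w1c.png")
i=cv2.imread("pics/w1c.png");cv2.imwrite("pics/w1c.png",i[:600,:])
E
```

```text
[[549.2, -238.6], [655.1, -236.9], [657.0, -426.1], [548.6, -426.9]] [ 602.45848384 -332.09615659]
yaw long [np.float64(-179.83479207688686), np.float64(179.43337377320958)] short [np.float64(0.922758540178921), np.float64(0.3965598118785575)]
((316.1864929199219, 145.64869689941406), (58.09730529785156, 60.94625473022461), 177.77503967285156) 2778.5
weight [ 603.21625151 -332.16853349   42.        ]
diam [57.0923902  0.4165963  0.       ]
[[562.8, -289.5], [562.3, -310.8], [562.4, -352.7], [561.9, -374.1], [648.5, -289.7], [651.0, -374.5]]
```

View pics/w1c.png

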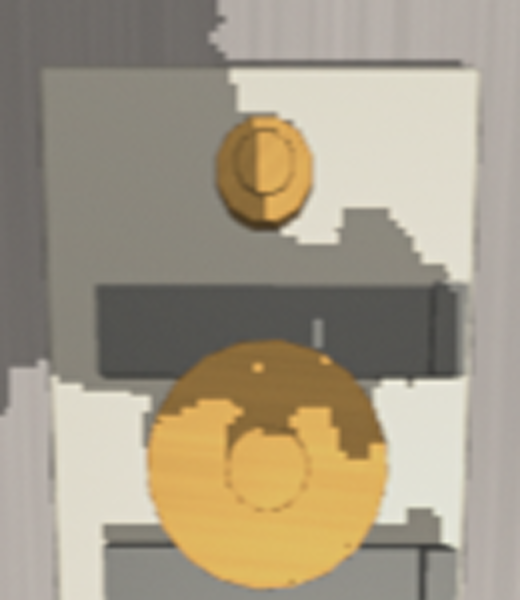

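Call:
send_rows(motion="0 0 0 -4 -40 -4 1;0 0 0 -5 -60 -4 1;0 0 0 -5 -60 -4 1;0 0 0 -5 -60 -4 1;0 0 0 -5 -60 -4 1;0 0 0 -5 -60 0 1;0 0 0 -5 -60 0 1;0 0 0 -5 -60 0 1")

```text
clock: 2.88
ee_pos: [560.6, 61.5, 250.1]
orientation: [3.14, -0.001, -0.004]
force: [1.5, 0.6, 0.7]
finger_gap: 85.6
```

Call:
send_rows(motion="0 0 0.4 -5 -60 0 1;0 0 0 -5 -60 0 1;0 0 0 -5 -60 0 1;0 0 0 -4 -25 0 1;0 0 0 0 0 0 1;0 0 0 0 0 0 1")

```text
clock: 3.62
ee_pos: [543.9, 264.6, 249.5]
orientation: [3.14, -0.001, -0.01]
force: [-0.9, -0.6, -0.6]
finger_gap: 85.1
```

```bash
python3 - <<'E'
from h import *
o=r.observe();print(o["clock"],o["ee_pos"],np.degrees(o["orientation"]),o["force"])
s=r.snapshot("wrist");cv2.imwrite("pics/w2.png",s["img"][:,:,::-1]);np.save("w2.npy",s,allow_pickle=True)
E
```

```text
3.625 [543.85178864 264.56550488 249.54126411] [ 1.79913246e+02 -2.89623879e-02 -5.59472811e-01] [-0.89527693 -0.63486549 -0.63691133]
```

View pics/w2.png

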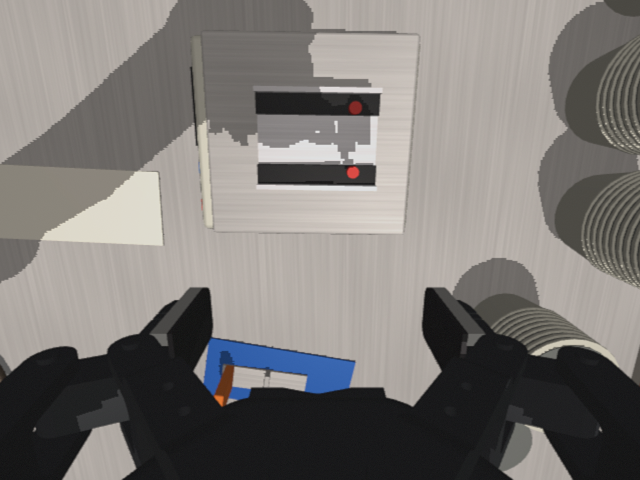

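```bash
python3 - <<'E'
from h import *
from m import mask,blobs
s=np.load("w2.npy",allow_pickle=True).item()
print(s["T"][:3,3]); print(blobs(mask(s["img"],"red")))
crop(s,245,75,150,125,5,"pics/w2c.png")
E
```

```text
[544.77947736 330.9243221  418.58318281]
[([349, 102, 12, 12, 117], [354.8, 107.5]), ([347, 166, 11, 12, 103], [352.1, 171.6])]
```

View pics/w2c.png

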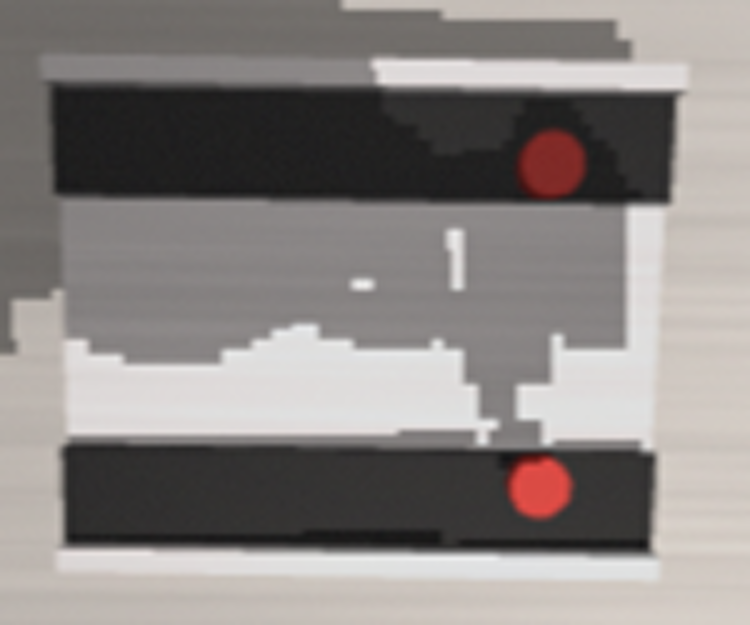

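```bash
cat > dz.py <<'E'
from h import *
from scipy.optimize import brentq
def hz(s,p,q,L):
    f=lambda z:np.linalg.norm(onz(s,p,z)-onz(s,q,z))-L
    return brentq(f,0,250)
E
python3 - <<'E'
from dz import *
s=np.load("w2.npy",allow_pickle=True).item()
C=lambda x,y:((x+.5)/5-.5+245,(y+.5)/5-.5+75)
print("posts",hz(s,C(553,163),C(541,487),52)-12)
print("walls outer",hz(s,C(360,57),C(360,575),84)-8, hz(s,C(45,53),C(59,571),84)-8,hz(s,C(688,64),C(659,580),84)-8)
print("wall inner top",hz(s,C(360,84),C(360,551),76)-8)
print("slot",hz(s,C(360,197.5),C(360,449),42))
for z in(98,102,106):
  a=onz(s,C(553,163),z+12);b=onz(s,C(541,487),z+12);d=a-b;print(z,a[:2],b[:2],"yaw",np.degrees(np.arctan2(-d[0],d[1])),"home",((a+b)/2)[:2]-23*np.array([d[1],-d[0]])/np.linalg.norm(d[:2]))
  print("  rail -x ends",onz(s,C(54,140),z)[:2],onz(s,C(64,495),z)[:2],"slot edges at",onz(s,C(360,197.5),z)[:2],onz(s,C(360,449),z)[:2], "wallyaw",[np.degrees(np.arctan2(*(onz(s,C(*q),z+8)-onz(s,C(*p),z+8))[1::-1])) for p,q in[((40,53),(688,64)),((58,571),(660,580))]])
E
```

```text
posts 104.3266426419996
walls outer 104.6134635185312 104.27756292314174 104.00884677275388
wall inner top 103.57447005074783
slot 103.8122439172044
98 [576.90231324 356.63875819] [575.78376862 303.56211196] yaw -1.207280522743557 home [553.3481466  330.58503268]
  rail -x ends [492.43733417 362.22416818] [490.88516358 301.94429829] slot edges at [544.8570777  352.33917879] [544.41249287 309.56595943] wallyaw [np.float64(-1.4774649904687625), np.float64(-1.441149721362107)]
102 [576.48592197 356.3054356 ] [575.38187645 303.91679377] yaw -1.207280522743558 home [552.93900488 330.59571229]
  rail -x ends [493.09042074 361.83363184] [491.55761699 302.3058896 ] slot edges at [544.85610946 352.07198004] [544.41707184 309.8324533 ] wallyaw [np.float64(-1.4774649904687567), np.float64(-1.4411497213620976)]
106 [576.0695307  355.97211301] [574.97998428 304.27147558] yaw -1.2072805227435603 home [552.52986316 330.6063919 ]
  rail -x ends [493.74350732 361.44309549] [492.2300704  302.66748092] slot edges at [544.85514122 351.80478129] [544.4216508  310.09894716] wallyaw [np.float64(-1.4774649904687212), np.float64(-1.4411497213620879)]
```

```bash
python3 plan.py 435 -45 200 -8.7 6
```

```text
t 3.675 pos [544.  264.3 249.6] rpy [ 1.7992e+02 -3.0000e-02 -6.0000e-01] F [ 0.   0.8 -0.7] gap 85.3
total rotvec deg [ 0.08 -0.03  8.1 ] shift tool [-105.79  310.34   49.97]
[ 0.01 -0.01  1.35] [-17.6  51.7   8.3]
[ 0.01 -0.01  1.35] [-16.4  52.1   8.3]
[ 0.01 -0.01  1.35] [-15.2  52.5   8.3]
[ 0.01 -0.01  1.35] [-13.9  52.8   8.3]
[ 0.01 -0.01  1.35] [-12.7  53.2   8.3]
[ 0.01 -0.01  1.35] [-11.4  53.4   8.3]
```

Call:
send_rows(motion="0 0 1.4 -18 52 8 1;0 0 1.4 -16 52 8 1;0 0 1.4 -15 52 8 1;0 0 1.3 -14 53 8 1;0 0 1.3 -13 53 9 1;0 0 1.3 -11 53 9 1;0 0 0 0 0 0 1;0 0 0 0 0 0 1")

```text
clock: 4.68
ee_pos: [435.3, -42.6, 200.0]
orientation: [-3.142, -0.001, -0.151]
force: [0.2, 1.0, 0.6]
finger_gap: 85.3
```

```bash
python3 - <<'E'
from h import *
o=r.observe();print(o["clock"],o["ee_pos"],np.degrees(o["orientation"]),o["force"])
s=r.snapshot("wrist");cv2.imwrite("pics/w3.png",s["img"][:,:,::-1]);np.save("w3.npy",s,allow_pickle=True)
E
```

```text
4.675 [435.28035471 -42.61647563 200.02050811] [-1.79999521e+02 -5.86017224e-02 -8.64168563e+00] [0.22078257 1.01144589 0.56379159]
```

View pics/w3.png

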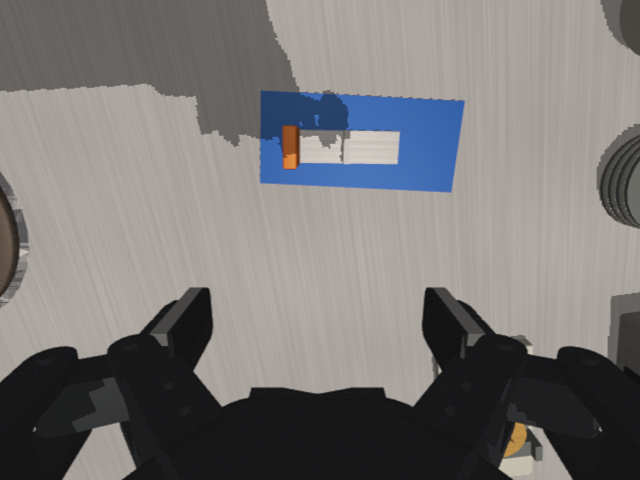

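```bash
python3 - <<'E'
from h import *
s=np.load("w3.npy",allow_pickle=True).item()
crop(s,250,80,160,120,5,"pics/w3c.png")
E
```

```text
(no output)
```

View pics/w3c.png

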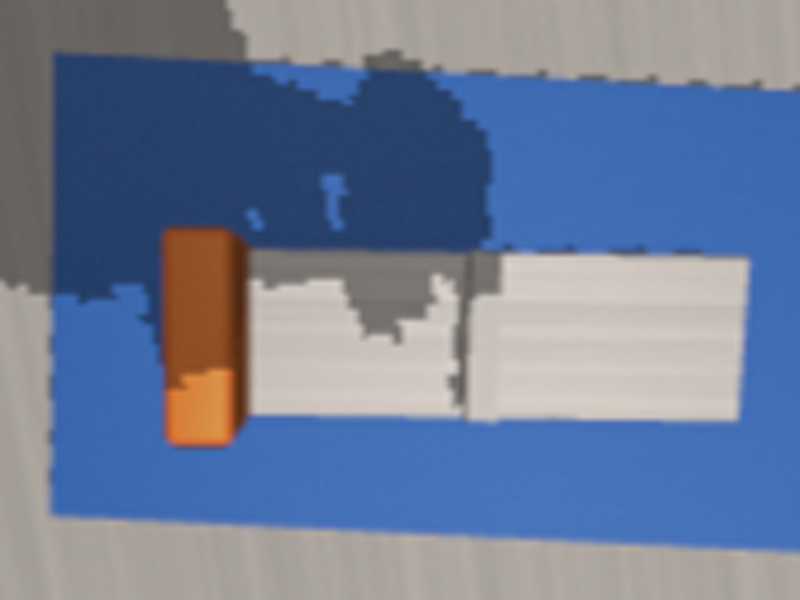

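```bash
python3 - <<'E'
from h import *
s=np.load("w3.npy",allow_pickle=True).item()
C=lambda x,y:((x+.5)/5-.5+250,(y+.5)/5-.5+80)
g=[onz(s,C(*p),66)[:2] for p in[(164,229),(232,229),(234,444),(168,444)]];print(np.round(g,1).tolist(),np.mean(g,0))
t=[onz(s,C(*p),6)[:2] for p in[(749,257),(739,420)]];print(np.round(t,1),np.mean(t,0))
d=np.mean(t,0)-np.mean(g,0);print(d,np.linalg.norm(d),"yaw",np.degrees(np.arctan2(d[1],d[0])))
d=t[0]-t[1];print("tip yaw",np.degrees(np.arctan2(-d[0],d[1])))
e=[onz(s,C(*p),6)[:2] for p in[(250,416),(735,421)]];d=e[1]-e[0];print("side yaw",np.degrees(np.arctan2(d[1],d[0])))
d=g[3]-g[0];print("grip yaw",np.degrees(np.arctan2(d[0],-d[1])))
mt=[onz(s,p,3)[:2] for p in[(261,91),(464,100),(451.5,192),(260.5,183)]];print(np.round(mt,1),np.mean(mt,0))
E
python3 plan.py 419 19 100 -9 6
```

```text
[[419.2, 38.8], [430.3, 37.1], [424.8, 2.6], [413.7, 4.3]] [422.01863734  20.71230717]
[[527.9  19.3]
 [523.  -12.1]] [525.41025046   3.60252441]
[103.39161312 -17.10978275] 104.79775918039238 yaw -9.396446631293015
tip yaw -8.841038038744417
side yaw -9.23523577282709
grip yaw -8.996144799992658
[[398.8  76.8]
 [593.7  38.8]
 [576.9 -50. ]
 [381.3 -10.7]] [487.66045418  13.71723501]
t 4.725 pos [435.6 -41.7 200. ] rpy [-1.7998e+02 -6.0000e-02 -8.5300e+00] F [ 0.2  1.1 -0.3] gap 85.1
total rotvec deg [-0.02 -0.06  0.47] shift tool [-25.49 -57.58 100.02]
[-0.   -0.01  0.08] [-4.2 -9.6 16.7]
[-0.   -0.01  0.08] [-4.3 -9.6 16.7]
[-0.   -0.01  0.08] [-4.3 -9.6 16.7]
[-0.   -0.01  0.08] [-4.3 -9.6 16.7]
[-0.   -0.01  0.08] [-4.3 -9.6 16.7]
[-0.   -0.01  0.08] [-4.3 -9.6 16.7]
```

```bash
python3 plan.py 421.5 20.5 27 -9.1 1
```

```text
t 4.725 pos [435.6 -41.7 200. ] rpy [-1.7998e+02 -6.0000e-02 -8.5300e+00] F [ 0.2  1.1 -0.3] gap 85.1
total rotvec deg [-0.02 -0.06  0.57] shift tool [-23.32 -59.41 173.02]
[-0.02 -0.06  0.57] [-23.3 -59.4 173. ]
```

Call:
send_rows(motion="0 0 0.6 -8 -20 20 1;0 0 0 -8 -20 20 1;0 0 0 -7.3 -19.4 20 1;0 0 0 0 0 30 1;0 0 0 0 0 30 1;0 0 0 0 0 30 1;0 0 0 0 0 15 1;0 0 0 0 0 0 1")

```text
clock: 5.72
ee_pos: [421.0, 21.2, 34.1]
orientation: [-3.141, 0.002, -0.157]
force: [-0.4, 0.2, 0.5]
finger_gap: 85.4
```

```bash
python3 plan.py 421.5 20.5 27 -9.1 1;python3 - <<'E'
from h import *
s=r.snapshot("wrist");cv2.imwrite("pics/w4.png",s["img"][:,:,::-1])
E
```

```text
t 5.725 pos [421.   21.2  34.1] rpy [-1.7999e+02  9.0000e-02 -9.0100e+00] F [-0.4  0.2  0.5] gap 85.4
total rotvec deg [-0.01  0.09  0.09] shift tool [0.62 0.59 7.1 ]
[-0.01  0.09  0.09] [0.6 0.6 7.1]
```

View pics/w4.png

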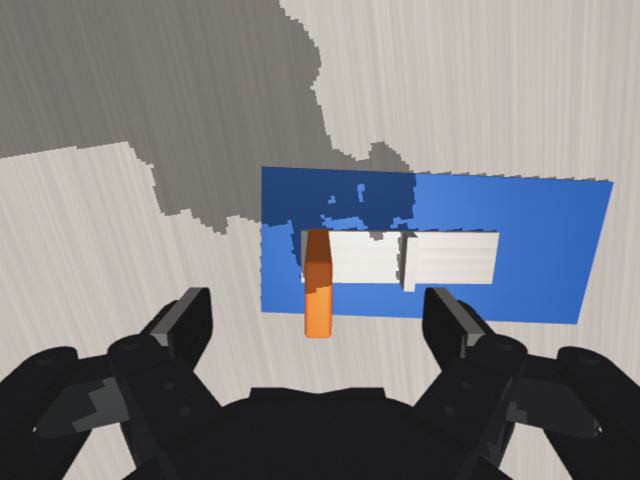

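The wrist view shows the orange grip, top at (318,300), centred between the open pads. I'll go down the rest of the way and grip.

Call:
send_rows(motion="0 0 0 0.6 0.6 7 1;0 0 0 0 0 0 1;0 0 0 0 0 0 0.5;0 0 0 0 0 0 0.2;0 0 0 0 0 0 0;0 0 0 0 0 0 0;0 0 0 0 0 0 0;0 0 0 0 0 0 0", grip_force=80)

```text
clock: 6.78
ee_pos: [422.0, 19.7, 27.9]
orientation: [3.141, -0.0, -0.159]
force: [-0.7, -0.7, 5.3]
finger_gap: 9.7
```

```bash
python3 plan.py 421.5 20.5 27 -9.1 1;python3 - <<'E'
from h import *
s=r.snapshot("wrist");cv2.imwrite("pics/w5.png",s["img"][:,:,::-1])
E
```

```text
t 6.775 pos [422.   19.7  27.9] rpy [ 1.7999e+02 -2.0000e-02 -9.1000e+00] F [-0.7 -0.7  5.3] gap 9.7
total rotvec deg [ 0.01 -0.02 -0.  ] shift tool [-0.6  -0.75  0.91]
[ 0.01 -0.02 -0.  ] [-0.6 -0.7  0.9]
```

View pics/w5.png

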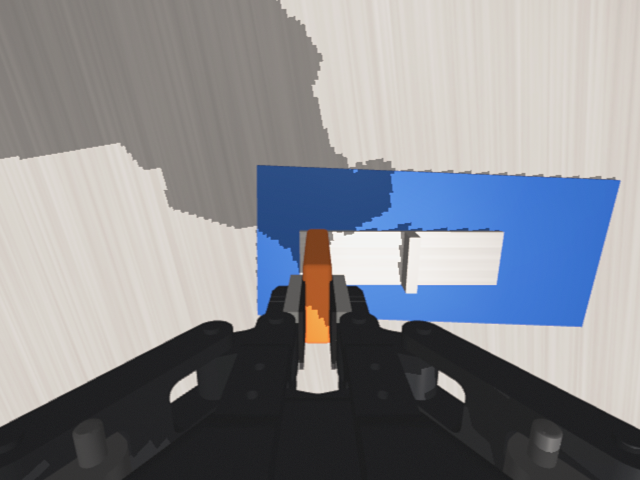

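Gripped. I'll lift and check.

Call:
send_rows(motion="0 0 0 0 0 -5 0;0 0 0 0 0 -15 0;0 0 0 0 0 -30 0;0 0 0 0 0 -30 0;0 0 0 0 0 -30 0;0 0 0 0 0 0 0;0 0 0 0 0 0 0")

```text
clock: 7.7
ee_pos: [421.4, 19.5, 137.4]
orientation: [3.141, 0.0, -0.159]
force: [-0.7, 0.5, -1.7]
finger_gap: 9.8
```

```bash
python3 plan.py 421.5 20.5 27 -9.1 1;python3 - <<'E'
from h import *
s=r.snapshot("wrist");cv2.imwrite("pics/w6.png",s["img"][:,:,::-1]);np.save("w6.npy",s,allow_pickle=True)
for n in["scene","side"]:
  s=r.snapshot(n);cv2.imwrite(f"pics/{n}6.png",s["img"][:,:,::-1])
E
```

```text
t 7.7 pos [421.4  19.5 137.4] rpy [ 1.7998e+02  1.0000e-02 -9.1100e+00] F [-0.7  0.5 -1.7] gap 9.8
total rotvec deg [ 0.02  0.01 -0.01] shift tool [-2.0000e-02 -1.0600e+00  1.1041e+02]
[ 0.02  0.01 -0.01] [ -0.   -1.1 110.4]
```

View pics/w6.png

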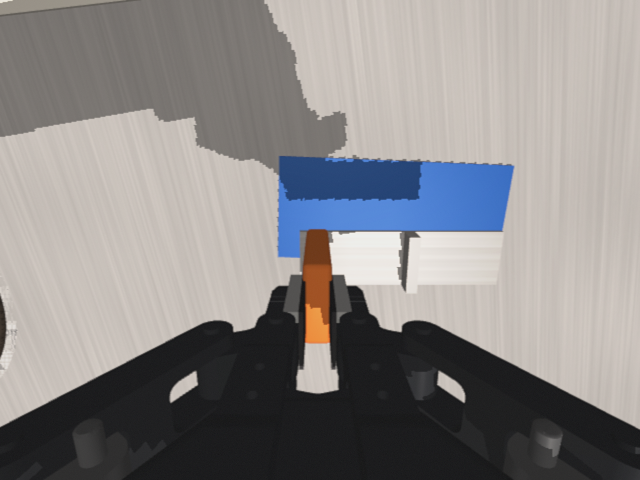

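The lifter came up level and rigid; its tip corners sit at (504,231) and (497,284), as before the lift. Next I'll work out its pose in the tool frame.

```bash
python3 - <<'E'
from h import *
from scipy.spatial.transform import Rotation as R
s=np.load("w6.npy",allow_pickle=True).item();o=r.observe();Rt=R.from_euler("xyz",o["orientation"])
for dz in(-21.9,):
  a,b=[Rt.inv().apply(onz(s,p,o["ee_pos"][2]+dz)-o["ee_pos"]) for p in[(504,231),(497,284.5)]]
  print(a,b,(a+b)/2,np.linalg.norm(a-b),"yaw tool-frame",np.degrees(np.arctan2((a-b)[0],-(a-b)[1])))
  e=[Rt.inv().apply(onz(s,p,o["ee_pos"][2]+dz)-o["ee_pos"]) for p in[(420,285),(497,284.5),(330,232),(500,231)]];print("side",np.degrees(np.arctan2(*(e[1]-e[0])[1::-1])),np.degrees(np.arctan2(*(e[3]-e[2])[1::-1])))
E
```

```text
[106.06714149 -16.65831086  21.69551688] [106.40721399  15.79294002  21.7011177 ] [106.23717774  -0.43268542  21.69831729] 32.45303321271149 yaw tool-frame -0.6004084591536387
side -0.37249153145084246 -0.3176625489093495
```

```bash
python3 plan.py 430 -332 100 0.3 8
```

```text
t 7.85 pos [421.   19.7 136.7] rpy [ 1.7999e+02  1.1000e-01 -9.0900e+00] F [ 0.5  0.  -1.4] gap 9.4
total rotvec deg [ 0.    0.11 -9.39] shift tool [ 64.48 345.83  36.65]
[ 0.    0.01 -1.17] [ 8.1 43.2  4.6]
[ 0.    0.01 -1.17] [ 7.2 43.4  4.6]
[ 0.    0.01 -1.17] [ 6.3 43.5  4.6]
[ 0.    0.01 -1.17] [ 5.4 43.6  4.6]
[ 0.    0.01 -1.17] [ 4.5 43.7  4.6]
[ 0.    0.01 -1.17] [ 3.6 43.8  4.6]
[ 0.    0.01 -1.17] [ 2.7 43.9  4.6]
[ 0.    0.01 -1.17] [ 1.8 43.9  4.6]
```

Call:
send_rows(motion="0 0 -1.2 8 43 0 0;0 0 -1.2 7 43 0 0;0 0 -1.2 6 43 0 0;0 0 -1.2 5.5 44 0 0;0 0 -1.2 4.5 44 0 0;0 0 -1.2 3.5 44 10 0;0 0 -1.2 2.5 44 10 0;0 0 -1 2 44 15 0")

```text
clock: 8.85
ee_pos: [430.8, -332.9, 101.5]
orientation: [-3.141, 0.001, 0.006]
force: [0.9, 0.2, -1.1]
finger_gap: 9.3
```

Call:
send_rows(motion="0 0 0 0 0 10 0;0 0 0 0 0 0 0;0 0 0 0 0 0 0")

```text
clock: 9.22
ee_pos: [431.3, -330.3, 92.6]
orientation: [-3.141, 0.0, 0.007]
force: [-0.5, 0.0, -1.5]
finger_gap: 9.6
```

```bash
python3 plan.py 430 -332 50 0.3 1;python3 - <<'E'
from h import *
s=r.snapshot("wrist");cv2.imwrite("pics/w7.png",s["img"][:,:,::-1]);np.save("w7.npy",s,allow_pickle=True)
E
```

```text
t 9.225 pos [ 431.3 -330.3   92.6] rpy [-1.7996e+02  1.0000e-02  4.1000e-01] F [-0.5  0.  -1.5] gap 9.6
total rotvec deg [-0.04  0.01  0.11] shift tool [-1.33  1.74 42.6 ]
[-0.04  0.01  0.11] [-1.3  1.7 42.6]
```

View pics/w7.png

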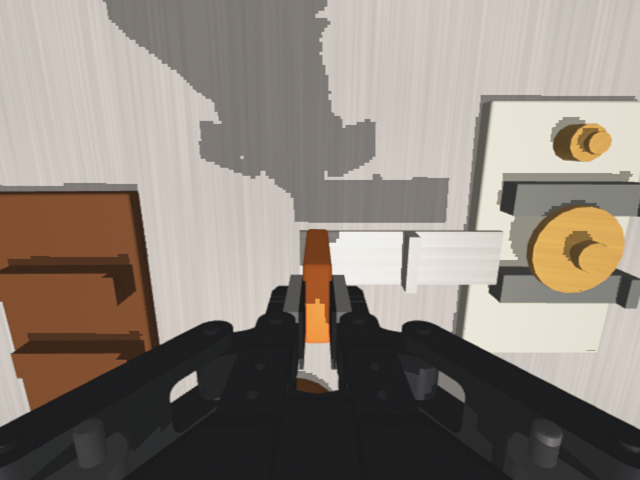

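```bash
python3 - <<'E'
from h import *
s=np.load("w7.npy",allow_pickle=True).item()
crop(s,450,90,190,150,4,"pics/w7c.png");crop(s,450,160,190,150,4,"pics/w7c.png")
E
```

```text
(no output)
```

View pics/w7c.png

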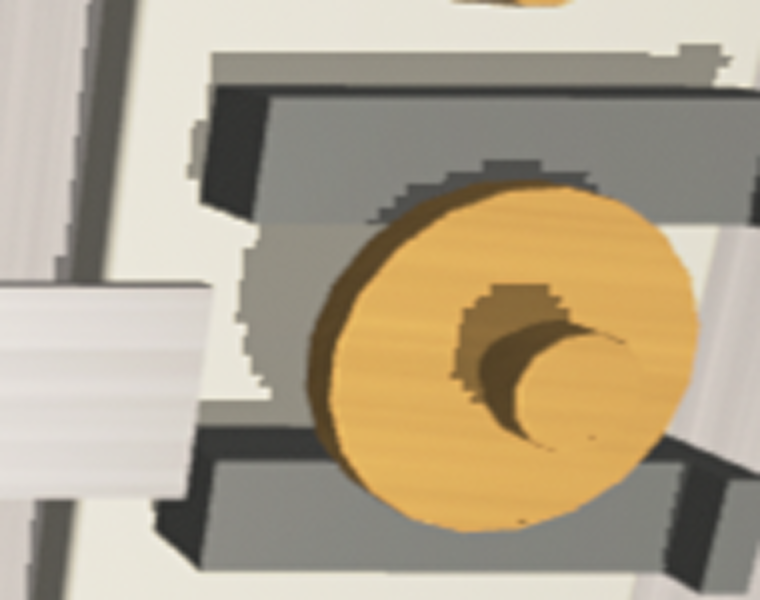

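```bash
python3 - <<'E'
from h import *
s=np.load("w7.npy",allow_pickle=True).item()
C=lambda x,y:((x+.5)/4-.5+450,(y+.5)/4-.5+160)
print([np.round(onz(s,C(*p),34)[:2],1).tolist() for p in[(253,222),(370,223),(215,460),(320,460),(268,96),(202,571)]])
# disc top ellipse
e=np.array([(330,375),(697,330),(560,186),(480,531),(390,480),(660,240),(350,300),(640,465)],float)
q=np.array([onz(s,C(*p),42)[:2] for p in e]);A=np.c_[2*q,np.ones(len(q))];x=np.linalg.lstsq(A,(q**2).sum(1),rcond=None)[0];print("weight",x[:2],np.sqrt(x[2]+x[:2]@x[:2]))
E
```

```text
[[561.2, -311.0], [580.5, -311.0], [560.9, -353.0], [579.1, -352.9], [560.5, -290.2], [561.6, -374.0]]
weight [ 602.89406883 -332.45497469] 29.30282797937038
```

Call:
send_rows(motion="0 0 0.2 0 1 15 0;0 0 0 0 1 15 0;0 0 0 0 0 9 0;0 0 0 0 0 3.6 0;0 0 0 0 0 0 0;0 0 0 0 0 0 0")

```text
clock: 10.02
ee_pos: [431.3, -333.9, 50.3]
orientation: [3.141, -0.001, 0.002]
force: [0.3, -0.3, -2.0]
finger_gap: 9.2
```

```bash
python3 plan.py 514.8 -332.3 50 0.1 1
```

```text
t 10.025 pos [ 431.3 -333.9   50.3] rpy [ 1.7998e+02 -3.0000e-02  1.1000e-01] F [ 0.3 -0.3 -2. ] gap 9.2
total rotvec deg [ 0.02 -0.03  0.01] shift tool [83.53 -1.41  0.38]
[ 0.02 -0.03  0.01] [83.5 -1.4  0.4]
```

Call:
send_rows(motion="0 0 0 8 -1 0 0;0 0 0 14 0 0 0;0 0 0 14 0 0 0;0 0 0 14 0 0 0;0 0 0 14 0 0 0;0 0 0 10 0 0 0;0 0 0 6 0 0 0;0 0 0 0 0 0 0")

```text
clock: 11.02
ee_pos: [511.2, -332.5, 49.9]
orientation: [-3.142, -0.0, 0.002]
force: [0.1, 0.4, -0.8]
finger_gap: 9.5
```

```bash
python3 plan.py 514.8 -332.3 50 0.1 1;python3 - <<'E'
from h import *
s=r.snapshot("wrist");cv2.imwrite("pics/w8.png",s["img"][:,:,::-1]);np.save("w8.npy",s,allow_pickle=True)
E
```

```text
t 11.025 pos [ 511.2 -332.5   49.9] rpy [-1.8e+02 -0.0e+00  1.2e-01] F [ 0.1  0.4 -0.8] gap 9.5
total rotvec deg [-0.   -0.    0.02] shift tool [ 3.56 -0.15 -0.08]
[-0.   -0.    0.02] [ 3.6 -0.1 -0.1]
```

View pics/w8.png

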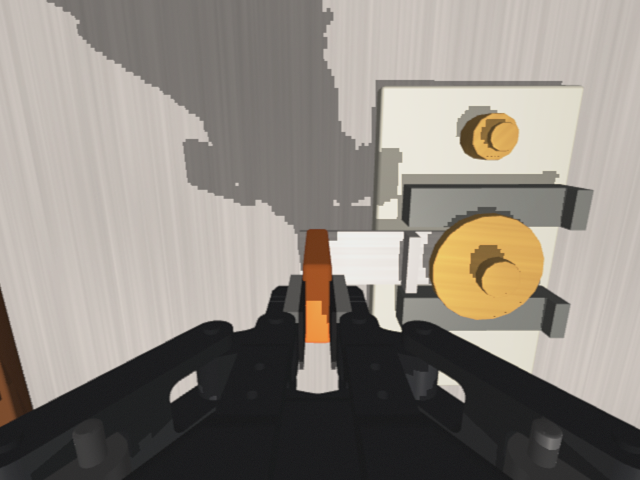

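Call:
send_rows(motion="0 0 0 2.5 0 0 0;0 0 0 2 0 0 0;0 0 0 0.5 0 0 0;0 0 0 0 0 -1 0;0 0 0 0 0 -2 0;0 0 0 0 0 -2 0;0 0 0 0 0 -2 0;0 0 0 0 0 -2 0")

```text
clock: 12.08
ee_pos: [515.7, -332.5, 58.9]
orientation: [-3.141, 0.001, 0.002]
force: [0.5, 0.2, -2.9]
finger_gap: 9.5
```

Call:
send_rows(motion="0 0 0 0 0 -2 0;0 0 0 0 0 -3 0;0 0 0 0 0 -5 0;0 0 0 0 0 -5 0;0 0 0 0 0 -5 0;0 0 0 0 0 -2 0;0 0 0 0 0 0 0;0 0 0 0 0 0 0")

```text
clock: 13.08
ee_pos: [515.8, -332.5, 80.8]
orientation: [-3.141, 0.0, 0.002]
force: [0.2, -0.6, -3.9]
finger_gap: 10.1
```

```bash
python3 plan.py 514.8 -332.3 50 0.1 1;python3 - <<'E'
from h import *
s=r.snapshot("wrist");cv2.imwrite("pics/w9.png",s["img"][:,:,::-1]);np.save("w9.npy",s,allow_pickle=True)
E
```

```text
t 13.075 pos [ 515.8 -332.5   80.8] rpy [-1.7999e+02  1.0000e-02  1.1000e-01] F [ 0.2 -0.6 -3.9] gap 10.1
total rotvec deg [-0.01  0.01  0.01] shift tool [-1.04 -0.21 30.83]
[-0.01  0.01  0.01] [-1.  -0.2 30.8]
```

View pics/w9.png

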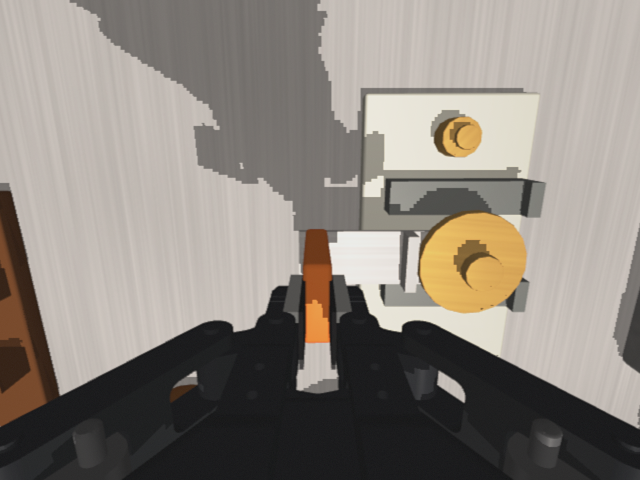

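The weight rides level on the blade with its left rim against the heel at (420,262), clear of the store. I'll carry it to the dock with gentle ramps.

Call:
send_rows(motion="0 0 0 0 -5 -3 0;0 0 0 0 -10 -6 0;0 0 0 -2 -15 -9 0;0 0 0 -3 -20 -10 0;0 0 0 -3 -25 -10 0;0 0 0 -3 -30 -10 0;0 0 0 -3 -30 -10 0;0 0 0 -3 -30 -10 0")

```text
clock: 14.12
ee_pos: [498.3, -165.0, 150.0]
orientation: [3.141, -0.001, 0.003]
force: [-0.5, 0.8, -3.7]
finger_gap: 9.4
```

Call:
send_rows(motion="0 0 0 -3 -30 -8 0;0 0 0 -3 -30 -5 0;0 0 0 -3 -30 -3 0;0 0 0 -3 -30 0 0;0 0 0 -3 -30 0 0;0 0 0 -3 -30 0 0;0 0 0 -3 -30 0 0;0 0 0 -3 -30 0 0")

```text
clock: 15.12
ee_pos: [473.1, 74.5, 165.7]
orientation: [3.141, -0.001, 0.003]
force: [0.2, 0.4, -4.3]
finger_gap: 9.5
```

Call:
send_rows(motion="0 0 0.25 -3 -30 0 0;0 0 0.25 -3 -30 0 0;0 0 0.25 -3 -30 0 0;0 0 0.25 -3 -30 0 0;0 0 0.25 -3 -30 0 0;0 0 0.25 -2 -30 0 0;0 0 0 -1 -25 0 0;0 0 0 0 -20 0 0")

```text
clock: 16.12
ee_pos: [457.6, 299.4, 165.6]
orientation: [-3.141, -0.001, -0.022]
force: [-0.6, -0.4, -3.3]
finger_gap: 9.4
```

Call:
send_rows(motion="0 0 0 0 -15 0 0;0 0 0 0 -10 0 0;0 0 0 0 -6 0 0;0 0 0 0 -2 0 0;0 0 0 0 0 0 0;0 0 0 0 0 0 0")

```text
clock: 16.88
ee_pos: [459.9, 329.9, 165.0]
orientation: [3.141, -0.0, -0.025]
force: [0.4, -1.1, -2.2]
finger_gap: 9.4
```

```bash
python3 plan.py 454.5 332.6 165 -1.4 1;python3 - <<'E'
from h import *
s=r.snapshot("wrist");cv2.imwrite("pics/w10.png",s["img"][:,:,::-1]);np.save("w10.npy",s,allow_pickle=True)
E
```

```text
t 16.875 pos [459.9 329.9 165. ] rpy [179.98  -0.    -1.44] F [ 0.4 -1.1 -2.2] gap 9.4
total rotvec deg [ 0.02 -0.   -0.04] shift tool [-5.49 -2.55 -0.04]
[ 0.02 -0.   -0.04] [-5.5 -2.5 -0. ]
```

View pics/w10.png

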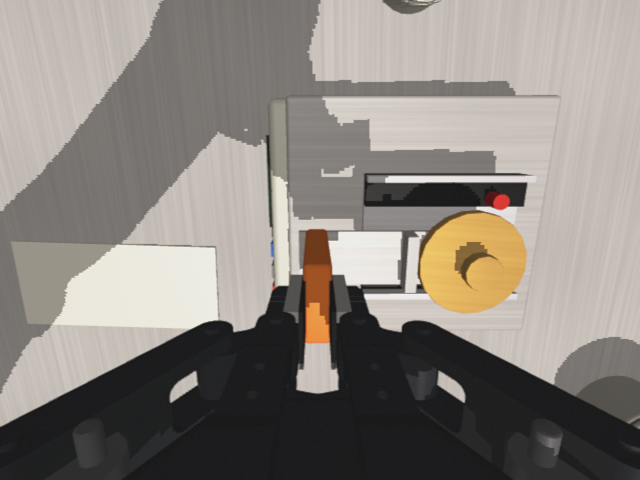

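The weight sat still through the carry, with its disc at (473,262) as before. The +y post shows at (501,202). I'll use this view to check the dock position again.

```bash
python3 - <<'E'
from h import *
from m import mask,blobs
s=np.load("w10.npy",allow_pickle=True).item()
crop(s,350,160,200,150,4,"pics/w10c.png");print(blobs(mask(s["img"],"red")))
for h in(101,104,107):
  u=np.array([np.cos(np.radians(-1.4)),np.sin(np.radians(-1.4))]);v=np.array([-u[1],u[0]])
  p=onz(s,(500.7,201.5),h+12)[:2];print(h,p,"home",p-23*u-26*v)
E
```

```text
[([493, 194, 17, 15, 203], [500.7, 201.1])]
101 [577.73317002 355.51674434] home [554.10479913 330.0864457 ]
104 [576.16175333 356.06755033] home [552.53338244 330.63725169]
107 [574.59033664 356.61835632] home [550.96196575 331.18805768]
```

View pics/w10c.png

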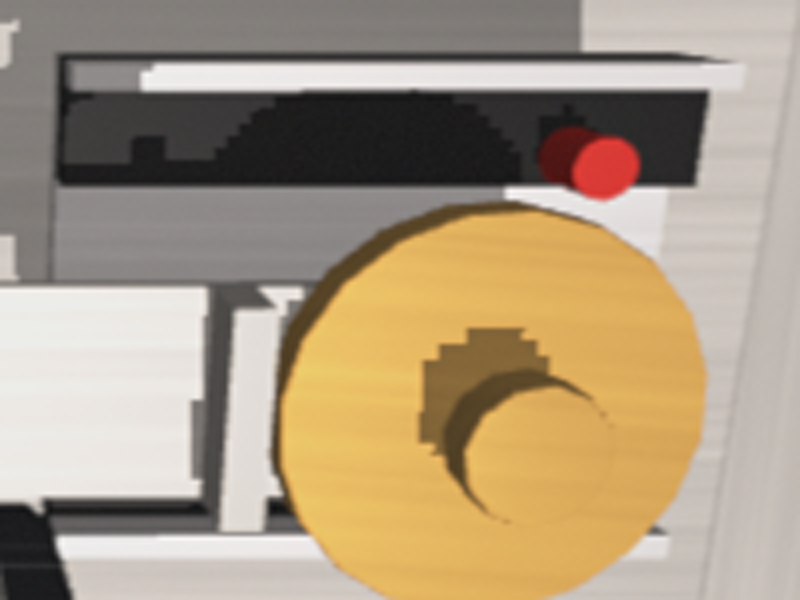

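Call:
send_rows(motion="0 0 0 -1 -0.5 3 0;0 0 0 -2 -1 6 0;0 0 0 -1.5 -1 8 0;0 0 0 -1 0 8 0;0 0 0 0 0 4 0;0 0 0 0 0 2 0;0 0 0 0 0 0 0;0 0 0 0 0 0 0")

```text
clock: 17.92
ee_pos: [454.5, 333.2, 134.2]
orientation: [-3.141, -0.0, -0.024]
force: [0.6, -0.2, -4.2]
finger_gap: 9.7
```

```bash
python3 plan.py 454.5 332.6 130 -1.4 1; python3 - <<'E'
from h import *
F=[]
for i in range(4):
  s=r.snapshot("wrist" if i%2 else "side");F.append(r.observe()["force"])
print(np.round(F,2).tolist())
s=r.snapshot("wrist");cv2.imwrite("pics/w11.png",s["img"][:,:,::-1]);np.save("w11.npy",s,allow_pickle=True)
crop(s,340,130,200,150,4,"pics/w11c.png")
s=r.snapshot("side");crop(s,230,280,133,100,6,"pics/s11c.png")
E
```

```text
t 17.925 pos [454.5 333.2 134.2] rpy [-1.7999e+02 -2.0000e-02 -1.4000e+00] F [ 0.6 -0.2 -4.2] gap 9.7
total rotvec deg [-0.01 -0.02 -0.  ] shift tool [-0.01  0.63  4.23]
[-0.01 -0.02 -0.  ] [-0.   0.6  4.2]
[[-0.48, -0.27, -3.29], [-0.22, -0.15, -2.83], [0.55, 0.82, -2.86], [-0.87, 0.81, -3.26]]
```

View pics/w11.png

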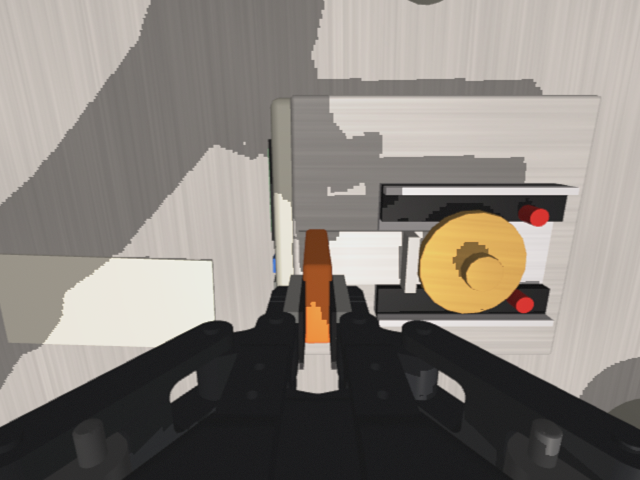

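View pics/s11c.png

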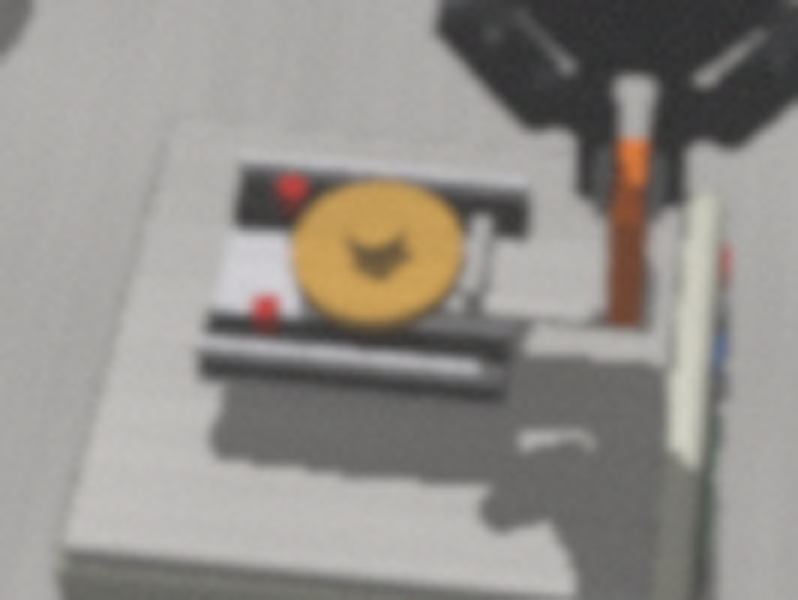

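```bash
python3 - <<'E'
from dz import *
from m import mask,blobs
s=np.load("w11.npy",allow_pickle=True).item()
cv2.imwrite("pics/w11c.png",cv2.resize(s["img"][170:330,370:570,::-1],None,fx=4,fy=4)[:600])
print(blobs(mask(s["img"],"red")))
a,b=(540.3,216.8),(525.3,304.8)
print("h",hz(s,a,b,52)-12)
u=np.array([np.cos(np.radians(-1.4)),np.sin(np.radians(-1.4))]);v=np.array([-u[1],u[0]])
for h in (102,104,106):
  A,B=onz(s,a,h+12)[:2],onz(s,b,h+12)[:2];d=A-B;print(h,(A+B)/2-23*u,np.degrees(np.arctan2(-d[0],d[1])))
# weight rim circle
E
```

```text
[([529, 208, 20, 18, 265], [538.7, 216.6]), ([515, 296, 19, 17, 246], [524.0, 304.3])]
h 105.56829971799418
102 [554.59604334 329.67458447] -1.5622869989360773
104 [553.31497145 330.4157676 ] -1.5622869989360701
106 [552.03389956 331.15695074] -1.5622869989360646
```

View pics/w11c.png

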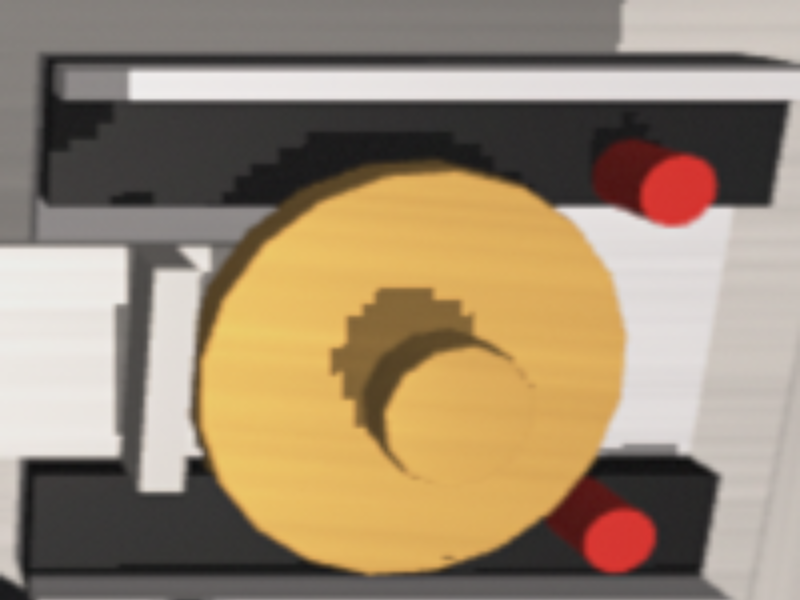

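Call:
send_rows(motion="0 0 0 0 0.3 2 0;0 0 0 0 0.3 2 0;0 0 0 0 0 1.5 0;0 0 0 0 0 1 0;0 0 0 0 0 0.5 0;0 0 0 0 0 0 0")

```text
clock: 18.98
ee_pos: [454.4, 332.7, 127.1]
orientation: [-3.141, -0.0, -0.024]
force: [0.3, -0.7, -1.6]
finger_gap: 9.6
```

Call:
send_rows(motion="0 0 0 0 0 0.5 0;0 0 0 0 0 0.5 0;0 0 0 0 0 0 0")

```text
clock: 19.35
ee_pos: [454.4, 332.6, 126.0]
orientation: [-3.141, -0.0, -0.024]
force: [-0.4, 0.6, -1.2]
finger_gap: 9.7
```

Call:
send_rows(motion="0 0 0 0 0 0.5 0;0 0 0 0 0 0.5 0;0 0 0 0 0 0 0")

```text
clock: 19.73
ee_pos: [454.3, 332.5, 124.9]
orientation: [3.142, 0.0, -0.024]
force: [-1.1, -0.1, -1.9]
finger_gap: 9.4
```

Call:
send_rows(motion="0 0 0 0 0 0.5 0;0 0 0 0 0 0.5 0;0 0 0 0 0 0 0")

```text
clock: 20.1
ee_pos: [454.2, 332.5, 123.9]
orientation: [3.141, 0.0, -0.024]
force: [0.2, -0.2, -1.1]
finger_gap: 9.7
```

```bash
python3 - <<'E'
from h import *
F=[]
for i in range(6):
  s=r.snapshot("wrist" if i%2 else "scene");F.append(r.observe()["force"])
print(np.round(F,2).tolist(),np.mean(F,0))
s=r.snapshot("wrist");cv2.imwrite("pics/w12.png",s["img"][:,:,::-1]);np.save("w12.npy",s,allow_pickle=True)
cv2.imwrite("pics/w12c.png",cv2.resize(s["img"][180:330,370:570,::-1],None,fx=4,fy=4)[:600])
E
```

```text
[[0.87, 0.8, -1.13], [-0.25, -0.16, -1.7], [0.84, 0.01, -1.1], [-0.48, -0.16, -1.88], [-0.37, -0.04, -1.32], [0.14, 0.52, -1.47]] [ 0.1232027   0.16063773 -1.43389255]
```

View pics/w12c.png

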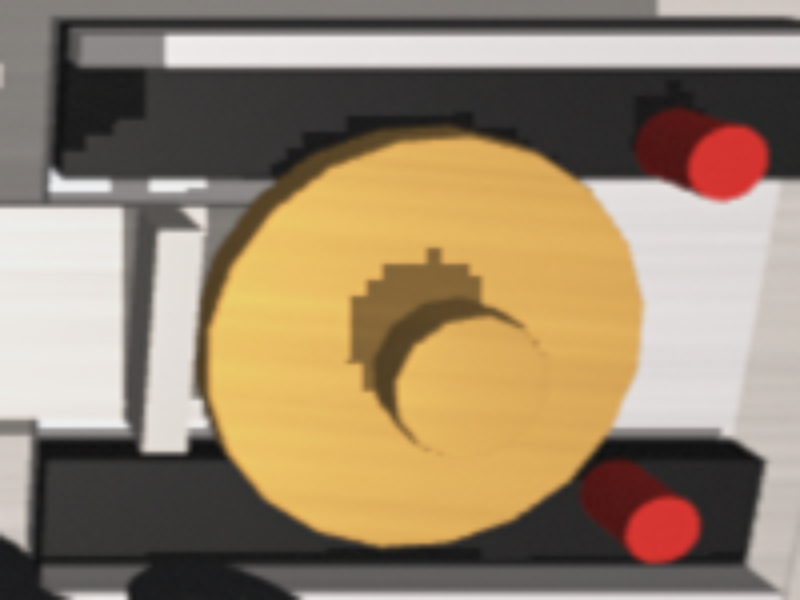

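The weight now rests on the rails: Fz is down to the lifter's own weight, −1.43 N on average, and the blade is free of the floor. I'll raise it a hair and slide the weight home.

Call:
send_rows(motion="0 0 0 1 0 -0.6 0;0 0 0 2 0 0 0;0 0 0 2 0 0 0;0 0 0 2 0 0 0;0 0 0 1 0 0 0;0 0 0 0 0 0 0")

```text
clock: 21.2
ee_pos: [462.4, 332.3, 124.5]
orientation: [3.142, -0.0, -0.024]
force: [0.1, 0.9, -2.5]
finger_gap: 9.4
```

```bash
python3 - <<'E'
from h import *
F=[]
for i in range(4):
  s=r.snapshot("wrist");o=r.observe();F.append(o["force"])
print(o["ee_pos"],np.round(F,2).tolist(),np.mean(F,0))
np.save("w13.npy",s,allow_pickle=True)
cv2.imwrite("pics/w13c.png",cv2.resize(s["img"][180:330,370:570,::-1],None,fx=4,fy=4)[:600])
E
```

```text
[462.30105214 332.30408548 124.58093289] [[0.94, 0.25, -2.73], [-0.45, -0.47, 0.31], [0.42, 0.07, -0.91], [-0.22, -0.79, -0.85]] [ 0.1725577  -0.23297367 -1.04259522]
```

View pics/w13c.png

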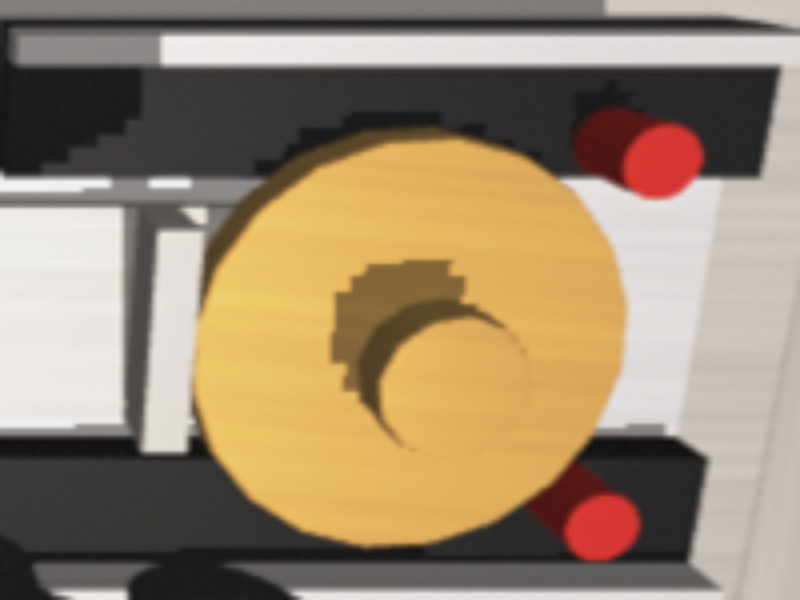

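Call:
send_rows(motion="0 0 0 1 0 0 0;0 0 0 1 0 0 0;0 0 0 0.5 0 0 0;0 0 0 0 0 0 0")

```text
clock: 21.9
ee_pos: [464.8, 332.3, 124.6]
orientation: [3.142, -0.0, -0.024]
force: [0.2, 0.1, -1.0]
finger_gap: 9.5
```

Call:
send_rows(motion="0 0 0 0.5 0 0 0;0 0 0 0.5 0 0 0;0 0 0 0 0 0 0")

```text
clock: 22.28
ee_pos: [465.6, 332.3, 124.5]
orientation: [3.142, 0.0, -0.024]
force: [-1.7, -0.3, -1.5]
finger_gap: 9.6
```

Call:
send_rows(motion="0 0 0 0.4 0 0 0;0 0 0 0 0 0 0")

```text
clock: 22.52
ee_pos: [466.0, 332.3, 124.5]
orientation: [-3.142, 0.0, -0.024]
force: [-1.0, -0.0, -1.5]
finger_gap: 9.7
```

Call:
send_rows(motion="0 0 0 0.4 0 0 0;0 0 0 0 0 0 0")

```text
clock: 22.78
ee_pos: [466.6, 332.2, 124.6]
orientation: [3.142, -0.0, -0.024]
force: [-2.0, 0.4, -1.8]
finger_gap: 9.5
```

Call:
send_rows(motion="0 0 0 0.3 0 0 0;0 0 0 0 0 0 0")

```text
clock: 23.02
ee_pos: [467.0, 332.2, 124.6]
orientation: [3.142, -0.0, -0.024]
force: [-2.0, 1.5, -2.4]
finger_gap: 9.8
```

Call:
send_rows(motion="0 0 0 0.3 0 0 0;0 0 0 0 0 0 0")

```text
clock: 23.28
ee_pos: [467.2, 332.2, 124.6]
orientation: [3.142, -0.0, -0.024]
force: [-1.9, 1.0, -1.0]
finger_gap: 9.4
```

```bash
cat > f.py <<'E'
from h import *
import sys
F=[]
for i in range(4):
  s=r.snapshot("wrist");o=r.observe();F.append(o["force"])
print(o["clock"],np.round(o["ee_pos"],1),np.round(F,2).tolist(),np.round(np.mean(F,0),2))
np.save(sys.argv[1]+".npy",s,allow_pickle=True)
cv2.imwrite(f"pics/{sys.argv[1]}c.png",cv2.resize(s["img"][180:330,370:570,::-1],None,fx=4,fy=4)[:600])
E
python3 f.py w14
```

```text
23.475 [467.2 332.2 124.6] [[-2.62, 0.18, -2.17], [-0.99, 0.37, 0.12], [-1.71, 1.13, -1.08], [-1.78, 0.9, -1.59]] [-1.77  0.64 -1.18]
```

View pics/w14c.png

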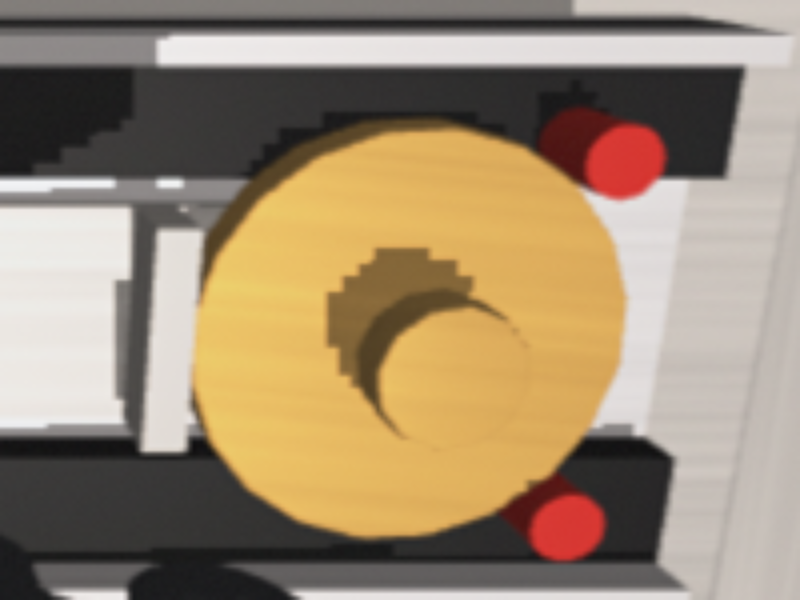

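The −y post has made contact first, and the weight is centring itself along it. I'll keep nudging.

Call:
send_rows(motion="0 0 0 0.3 0 0 0;0 0 0 0 0 0 0")

```text
clock: 23.72
ee_pos: [467.3, 332.2, 124.6]
orientation: [3.141, 0.0, -0.024]
force: [-1.1, 0.1, -1.0]
finger_gap: 9.4
```

Call:
send_rows(motion="0 0 0 0.3 0 0 0;0 0 0 0 0 0 0")

```text
clock: 23.98
ee_pos: [467.4, 332.2, 124.5]
orientation: [3.141, 0.001, -0.024]
force: [-4.2, 1.0, -0.7]
finger_gap: 9.5
```

Call:
send_rows(motion="0 0 0 0.3 0 0 0;0 0 0 0 0 0 0")

```text
clock: 24.22
ee_pos: [467.7, 332.2, 124.5]
orientation: [3.141, 0.001, -0.024]
force: [-4.5, 0.5, 0.0]
finger_gap: 9.5
```

Call:
send_rows(motion="0 0 0 0.3 0 0 0;0 0 0 0 0 0 0")

```text
clock: 24.48
ee_pos: [467.7, 332.2, 124.5]
orientation: [3.141, 0.001, -0.024]
force: [-5.8, -0.2, 1.2]
finger_gap: 10.3
```

Call:
send_rows(motion="0 0 0 0 0 -0.5 0;0 0 0 0 0 0 0")

```text
clock: 24.72
ee_pos: [467.9, 332.1, 124.8]
orientation: [3.141, 0.001, -0.024]
force: [-4.8, 0.8, -2.0]
finger_gap: 9.5
```

```bash
python3 f.py w15
```

```text
24.925 [467.9 332.1 124.8] [[-4.41, 0.17, -1.86], [-5.16, 0.4, -1.7], [-5.45, 0.4, -1.44], [-4.82, 0.75, -1.22]] [-4.96  0.43 -1.56]
```

View pics/w15c.png

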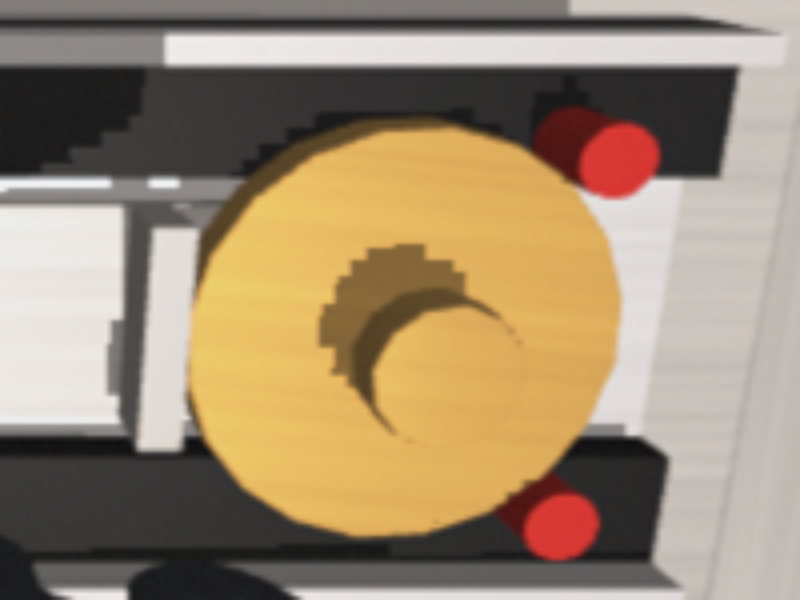

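```bash
cat > wp.py <<'E'
from h import *
import sys
def wp(s,h):
    C=s["img"];hs=cv2.cvtColor(C,cv2.COLOR_RGB2HSV)
    m=((hs[...,0]>12)&(hs[...,0]<28)&(hs[...,1]>110)&(hs[...,2]>150)).astype(np.uint8)
    m[:150]=0;m[350:]=0;m[:,:390]=0
    m=cv2.morphologyEx(m,cv2.MORPH_CLOSE,np.ones((15,15),np.uint8))
    cs,_=cv2.findContours(m,cv2.RETR_EXTERNAL,cv2.CHAIN_APPROX_NONE);c=max(cs,key=cv2.contourArea);hull=cv2.convexHull(c)[:,0].astype(float)
    q=np.array([onz(s,p,h+8)[:2] for p in hull]);A=np.c_[2*q,np.ones(len(q))];x=np.linalg.lstsq(A,(q**2).sum(1),rcond=None)[0]
    R=np.sqrt(x[2]+x[:2]@x[:2]);res=np.linalg.norm(q-x[:2],axis=1)-R
    r_=((hs[...,0]<5)|(hs[...,0]>174))&(hs[...,1]>150)&(hs[...,2]>185)
    n,l,st,ce=cv2.connectedComponentsWithStats(r_.astype(np.uint8));P=sorted([(st[i,4],ce[i]) for i in range(1,n) if st[i,0]>450],key=lambda t:-t[0])[:2]
    pp=sorted([onz(s,p[1],h+12)[:2] for p in P],key=lambda p:p[1]);mid=(pp[0]+pp[1])/2;v=(pp[1]-pp[0]);L=np.linalg.norm(v);v/=L;u=np.array([v[1],-v[0]])
    d=x[:2]-(mid-23*u);return dict(h=h,w=np.round(x[:2],1),R=round(R,1),res=round(res.std(),2),postpx=[np.round(p[1],1).tolist() for p in P],L=round(L,1),off=(round(d@u,2),round(d@v,2)),dist=[round(np.linalg.norm(x[:2]-p),1) for p in pp])
if __name__=="__main__":
    s=np.load(sys.argv[1]+".npy",allow_pickle=True).item()
    for h in(104,105.5,107): print(wp(s,h))
E
python3 wp.py w14;python3 wp.py w15
```

```text
{'h': 104, 'w': array([552.1, 330.3]), 'R': np.float64(29.6), 'res': np.float64(0.18), 'postpx': [[525.8, 220.0], [511.4, 311.5]], 'L': np.float64(52.1), 'off': (np.float64(-0.58), np.float64(-0.03)), 'dist': [np.float64(35.1), np.float64(35.2)]}
{'h': 105.5, 'w': array([551.4, 330.9]), 'R': np.float64(29.3), 'res': np.float64(0.18), 'postpx': [[525.8, 220.0], [511.4, 311.5]], 'L': np.float64(51.7), 'off': (np.float64(-0.37), np.float64(-0.05)), 'dist': [np.float64(34.8), np.float64(34.9)]}
{'h': 107, 'w': array([550.7, 331.4]), 'R': np.float64(29.1), 'res': np.float64(0.18), 'postpx': [[525.8, 220.0], [511.4, 311.5]], 'L': np.float64(51.2), 'off': (np.float64(-0.15), np.float64(-0.06)), 'dist': [np.float64(34.5), np.float64(34.6)]}
{'h': 104, 'w': array([552.2, 330.4]), 'R': np.float64(29.5), 'res': np.float64(0.17), 'postpx': [[524.3, 219.7], [509.9, 311.2]], 'L': np.float64(52.1), 'off': (np.float64(-0.5), np.float64(-0.04)), 'dist': [np.float64(35.1), np.float64(35.1)]}
{'h': 105.5, 'w': array([551.5, 330.9]), 'R': np.float64(29.3), 'res': np.float64(0.16), 'postpx': [[524.3, 219.7], [509.9, 311.2]], 'L': np.float64(51.7), 'off': (np.float64(-0.29), np.float64(-0.05)), 'dist': [np.float64(34.8), np.float64(34.8)]}
{'h': 107, 'w': array([550.9, 331.5]), 'R': np.float64(29.1), 'res': np.float64(0.16), 'postpx': [[524.3, 219.7], [509.9, 311.2]], 'L': np.float64(51.3), 'off': (np.float64(-0.08), np.float64(-0.06)), 'dist': [np.float64(34.4), np.float64(34.5)]}
```

The weight is home against both posts, with distances of about 34.8 mm to each and a residual offset under 0.5 mm. The push reads about 5 N, so I'll bring it to about 8 N.

Call:
send_rows(motion="0 0 0 0.3 0 0 0;0 0 0 0.3 0 0 0;0 0 0 0 0 0 0")

```text
clock: 25.3
ee_pos: [468.1, 332.2, 124.8]
orientation: [3.141, 0.002, -0.024]
force: [-7.0, 0.4, -0.6]
finger_gap: 9.6
```

```bash
python3 f.py w16
```

```text
25.5 [468.1 332.2 124.8] [[-6.14, 0.45, -1.15], [-6.58, -0.1, -0.58], [-6.62, 0.2, -0.9], [-6.58, 0.3, -0.92]] [-6.48  0.21 -0.89]
```

Call:
send_rows(motion="0 0 0 0.4 0 0 0;0 0 0 0.1 0 0 0;0 0 0 0 0 0 0;0 0 0 0 0 0 0;0 0 0 0 0 0 0;0 0 0 0 0 0 0;0 0 0 0 0 0 0")

```text
clock: 26.38
ee_pos: [468.2, 332.2, 124.8]
orientation: [3.141, 0.002, -0.024]
force: [-7.7, 0.7, 0.0]
finger_gap: 9.5
```

```bash
python3 f.py w17; python3 wp.py w17
```

```text
26.575 [468.1 332.2 124.8] [[-8.69, 0.46, 0.28], [-8.52, 0.68, -0.38], [-8.07, -0.26, 0.39], [-7.57, -0.18, -0.31]] [-8.21  0.17 -0.01]
{'h': 104, 'w': array([552.3, 330.4]), 'R': np.float64(29.5), 'res': np.float64(0.16), 'postpx': [[524.0, 220.1], [509.6, 311.5]], 'L': np.float64(52.2), 'off': (np.float64(-0.36), np.float64(0.01)), 'dist': [np.float64(35.0), np.float64(35.0)]}
{'h': 105.5, 'w': array([551.7, 330.9]), 'R': np.float64(29.3), 'res': np.float64(0.16), 'postpx': [[524.0, 220.1], [509.6, 311.5]], 'L': np.float64(51.7), 'off': (np.float64(-0.15), np.float64(-0.0)), 'dist': [np.float64(34.7), np.float64(34.7)]}
{'h': 107, 'w': array([551. , 331.5]), 'R': np.float64(29.0), 'res': np.float64(0.15), 'postpx': [[524.0, 220.1], [509.6, 311.5]], 'L': np.float64(51.3), 'off': (np.float64(0.06), np.float64(-0.02)), 'dist': [np.float64(34.4), np.float64(34.4)]}
```

The weight is pressed home at about 8.2 N for roughly a second. Now I'll back off, slowly at first.

Call:
send_rows(motion="0 0 0 -0.5 0 0 0;0 0 0 -0.5 0 0 0;0 0 0 -1 0 0 0;0 0 0 -1 0 0 0;0 0 0 -2 0 0 0;0 0 0 0 0 0 0")

```text
clock: 27.32
ee_pos: [465.2, 332.3, 125.4]
orientation: [-3.141, -0.001, -0.025]
force: [-0.4, 0.2, -1.4]
finger_gap: 9.5
```

```bash
python3 f.py w18; python3 wp.py w18
```

```text
27.525 [464.8 332.2 125.2] [[-0.17, -0.02, -0.74], [-0.04, 0.18, -1.65], [-0.29, -0.52, -1.53], [-0.77, -0.21, -1.49]] [-0.32 -0.14 -1.35]
{'h': 104, 'w': array([552. , 330.4]), 'R': np.float64(29.6), 'res': np.float64(0.13), 'postpx': [[529.4, 219.5], [514.8, 310.7]], 'L': np.float64(52.1), 'off': (np.float64(-0.69), np.float64(0.01)), 'dist': [np.float64(35.2), np.float64(35.2)]}
{'h': 105.5, 'w': array([551.3, 331. ]), 'R': np.float64(29.4), 'res': np.float64(0.13), 'postpx': [[529.4, 219.5], [514.8, 310.7]], 'L': np.float64(51.7), 'off': (np.float64(-0.47), np.float64(-0.0)), 'dist': [np.float64(34.9), np.float64(34.9)]}
{'h': 107, 'w': array([550.6, 331.5]), 'R': np.float64(29.1), 'res': np.float64(0.13), 'postpx': [[529.4, 219.5], [514.8, 310.7]], 'L': np.float64(51.2), 'off': (np.float64(-0.26), np.float64(-0.02)), 'dist': [np.float64(34.6), np.float64(34.6)]}
```

View pics/w18c.png

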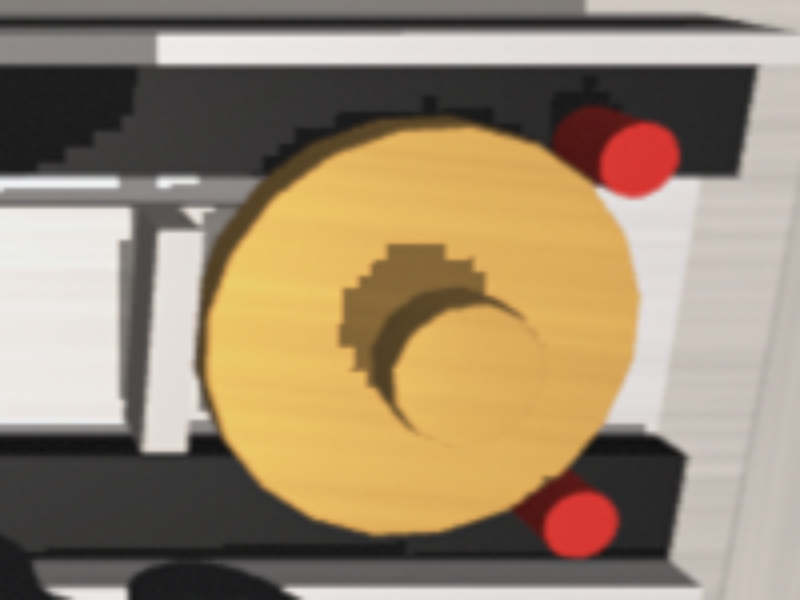

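Call:
send_rows(motion="0 0 0 -3 0 0.3 0;0 0 0 -6 0 0 0;0 0 0 -8 0 0 0;0 0 0 -8 0 0 0;0 0 0 -10 0 0 0;0 0 0 -10 0 0 0;0 0 0 -10 0 0 0;0 0 0 0 0 0 0")

```text
clock: 28.52
ee_pos: [408.7, 333.8, 124.9]
orientation: [3.141, -0.0, -0.023]
force: [0.1, 0.6, -1.7]
finger_gap: 9.9
```

Call:
send_rows(motion="0 0 0 -10 0 0 0;0 0 0 -12 0 0 0;0 0 0 -10 0 0 0;0 0 0 -6 0 -10 0;0 0 0 0 0 -20 0;0 0 0 0 0 -10 0;0 0 0 0 0 0 0")

```text
clock: 29.4
ee_pos: [372.0, 334.9, 165.7]
orientation: [-3.141, -0.002, -0.025]
force: [-0.2, -0.4, -1.2]
finger_gap: 9.6
```

```bash
python3 f.py w19; python3 - <<'E'
from h import *
s=np.load("w19.npy",allow_pickle=True).item();cv2.imwrite("pics/w19.png",s["img"][:,:,::-1])
s=r.snapshot("side");crop(s,230,280,133,100,6,"pics/s19c.png")
E
```

```text
29.6 [371.3 334.2 164.2] [[-0.25, -0.04, -1.38], [0.08, -0.44, -1.3], [0.0, 0.35, -1.35], [-0.6, 0.13, -1.94]] [-0.19 -0.   -1.49]
```

View pics/w19.png

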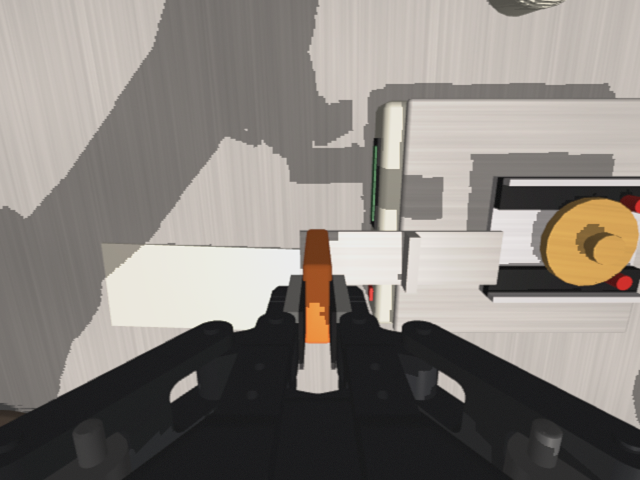

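View pics/s19c.png

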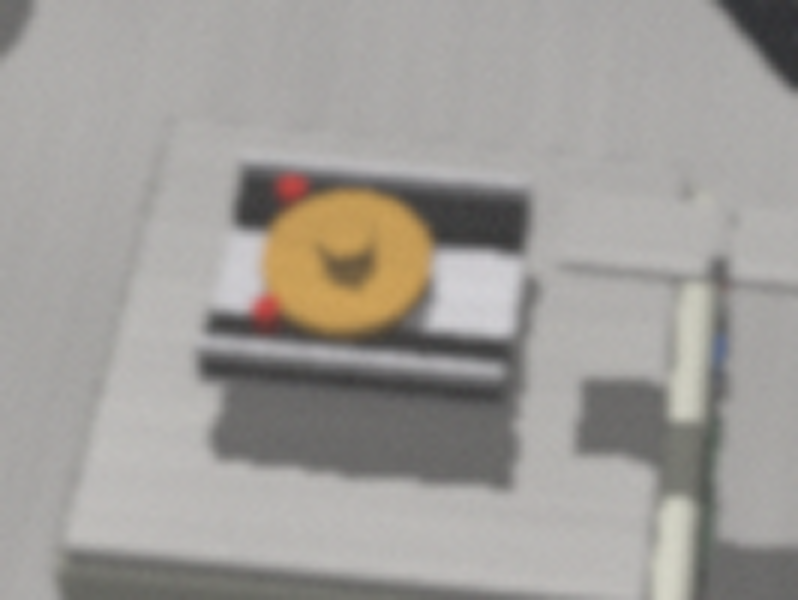

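```bash
python3 plan.py 437 18 100 -10 8
```

```text
t 29.65 pos [371.3 334.2 164.2] rpy [ 1.7996e+02  5.0000e-02 -1.4000e+00] F [-0.3 -0.2 -0.8] gap 9.6
total rotvec deg [0.04 0.05 8.6 ] shift tool [ 73.48 314.5   64.32]
[0.01 0.01 1.08] [ 9.2 39.3  8. ]
[0.01 0.01 1.08] [ 9.9 39.1  8. ]
[0.01 0.01 1.08] [10.7 38.9  8. ]
[0.01 0.01 1.08] [11.4 38.7  8. ]
[0.01 0.01 1.08] [12.1 38.5  8. ]
[0.01 0.01 1.08] [12.8 38.3  8. ]
[0.01 0.01 1.08] [13.5 38.   8. ]
[0.01 0.01 1.08] [14.2 37.8  8. ]
```

Call:
send_rows(motion="0 0 1 9 39 0 0;0 0 1 10 39 0 0;0 0 1 10.5 39 0 0;0 0 1.1 11.5 39 0 0;0 0 1.1 12 38.5 0 0;0 0 1.1 13 38.5 10 0;0 0 1.1 13.5 38 20 0;0 0 1.2 14 38 20 0")

```text
clock: 30.65
ee_pos: [437.8, 16.9, 114.1]
orientation: [3.142, -0.0, -0.175]
force: [1.2, -0.0, -1.6]
finger_gap: 9.8
```

Call:
send_rows(motion="0 0 0 0 0 25 0;0 0 0 0 0 25 0;0 0 0 0 0 15 0;0 0 0 0 0 5 0;0 0 0 0 0 0 0;0 0 0 0 0 0 0")

```text
clock: 31.4
ee_pos: [438.3, 18.4, 45.5]
orientation: [-3.141, -0.001, -0.174]
force: [-0.4, -0.5, -1.5]
finger_gap: 9.7
```

```bash
python3 plan.py 437 18 28 -10 1; python3 - <<'E'
from h import *
s=r.snapshot("wrist");cv2.imwrite("pics/w20.png",s["img"][:,:,::-1])
E
```

```text
t 31.4 pos [438.3  18.4  45.5] rpy [-1.7999e+02 -8.0000e-02 -9.9900e+00] F [-0.4 -0.5 -1.5] gap 9.7
total rotvec deg [-0.01 -0.08  0.01] shift tool [-1.21  0.59 17.47]
[-0.01 -0.08  0.01] [-1.2  0.6 17.5]
```

View pics/w20.png

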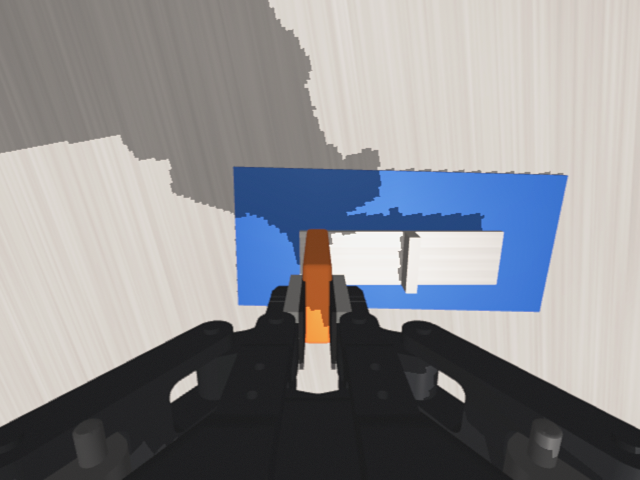

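The lifter is over the blue mat and within its edges. I'll lower it until it touches.

Call:
send_rows(motion="0 0 0 0 0 6 0;0 0 0 0 0 5 0;0 0 0 0 0 3 0;0 0 0 0 0 1.5 0;0 0 0 0 0 1 0;0 0 0 0 0 0.5 0;0 0 0 0 0 0 0")

```text
clock: 32.33
ee_pos: [437.7, 18.3, 27.9]
orientation: [3.142, -0.0, -0.174]
force: [-0.5, 0.8, 1.8]
finger_gap: 9.7
```

Call:
send_rows(motion="0 0 0 0 0 0.5 0;0 0 0 0 0 0.5 0;0 0 0 0 0 0 0")

```text
clock: 32.7
ee_pos: [437.8, 18.3, 27.9]
orientation: [3.141, -0.001, -0.174]
force: [-5.4, -0.4, 18.0]
finger_gap: 9.6
```

Call:
send_rows(motion="0 0 0 0 0 -0.8 0;0 0 0 0 0 0 0;0 0 0 0 0 0 0.15;0 0 0 0 0 0 0.3;0 0 0 0 0 0 0.6;0 0 0 0 0 0 1;0 0 0 0 0 0 1;0 0 0 0 0 0 1")

```text
clock: 33.7
ee_pos: [437.6, 18.2, 27.6]
orientation: [3.142, -0.0, -0.174]
force: [-0.9, -0.0, -0.5]
finger_gap: 85.2
```

```bash
python3 - <<'E'
from h import *
s=r.snapshot("wrist");cv2.imwrite("pics/w21.png",s["img"][:,:,::-1]);o=r.observe();print(o["ee_pos"],o["force"],o["finger_gap"])
E
```

```text
[437.66130058  18.2620646   27.58529568] [ 0.37261769 -0.04614888 -0.39407875] 85.09179193159758
```

View pics/w21.png

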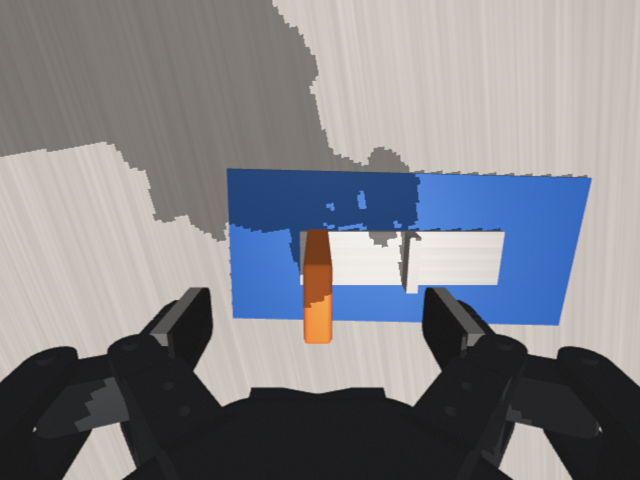

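The lifter lies flat and released, with the fingers clear. I'll retreat straight up and make a last check.

Call:
send_rows(motion="0 0 0 0 0 -10 1;0 0 0 0 0 -25 1;0 0 0 0 0 -40 1;0 0 0 0 0 -50 1;0 0 0 0 0 -50 1;0 0 0 0 0 -30 1;0 0 0 0 0 0 1;0 0 0 0 0 0 1")

```text
clock: 34.75
ee_pos: [437.1, 18.2, 232.3]
orientation: [3.141, 0.0, -0.174]
force: [-0.3, -0.7, -0.2]
finger_gap: 85.4
```

```bash
python3 - <<'E'
from h import *
s=r.snapshot("scene");cv2.imwrite("pics/scene22.png",s["img"][:,:,::-1]);crop(s,375,150,125,90,6,"pics/sc22.png")
s=r.snapshot("wrist");cv2.imwrite("pics/w22.png",s["img"][:,:,::-1])
E
```

```text
(no output)
```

View pics/scene22.png

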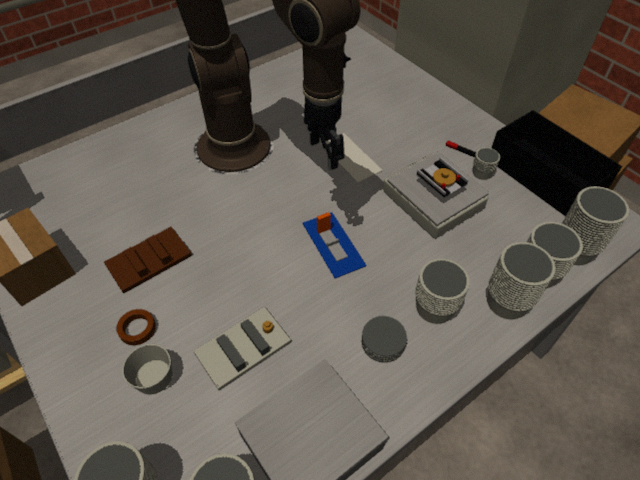

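View pics/w22.png

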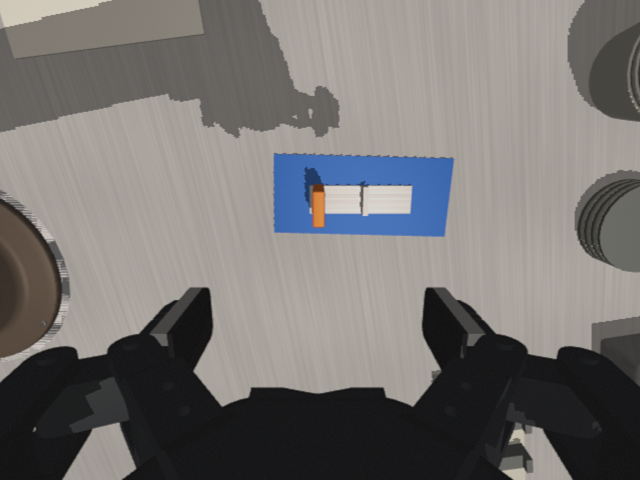

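View pics/sc22.png

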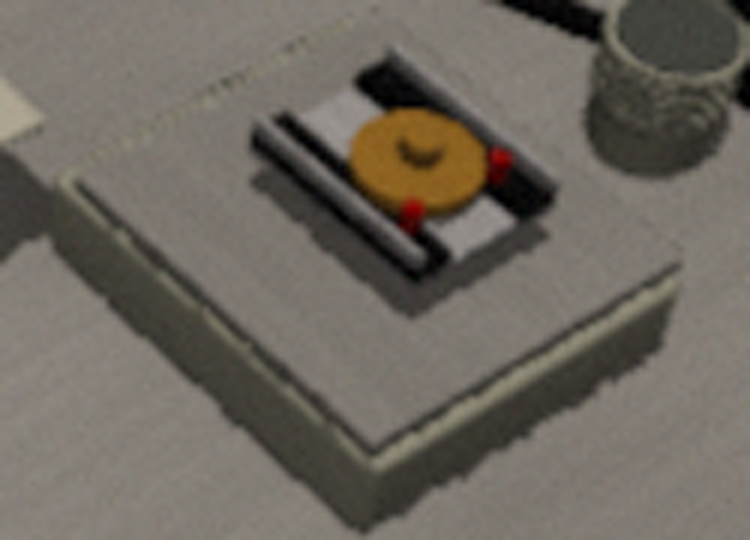

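The weight sits against both posts at (445,177), and the lifter lies flat on the mat. I'll take one close look at the dock before handing in.

Call:
send_rows(motion="0 0 -2 5 -40 -5 1;0 0 -2 10 -45 -5 1;0 0 -2 11 -45 -5 1;0 0 -2 12 -45 0 1;0 0 0 13 -42 0 1;0 0 0 10 -30 0 1;0 0 0 0 0 0 1;0 0 0 0 0 0 1")

```text
clock: 35.85
ee_pos: [521.4, 257.9, 246.4]
orientation: [3.14, 0.002, -0.035]
force: [-0.3, -0.4, 1.0]
finger_gap: 85.3
```

```bash
python3 - <<'E'
from h import *
s=r.snapshot("wrist");cv2.imwrite("pics/w23.png",s["img"][:,:,::-1]);np.save("w23.npy",s,allow_pickle=True);print(r.observe()["ee_pos"])
E
```

```text
[521.64379963 257.53778355 246.83333727]
```

View pics/w23.png

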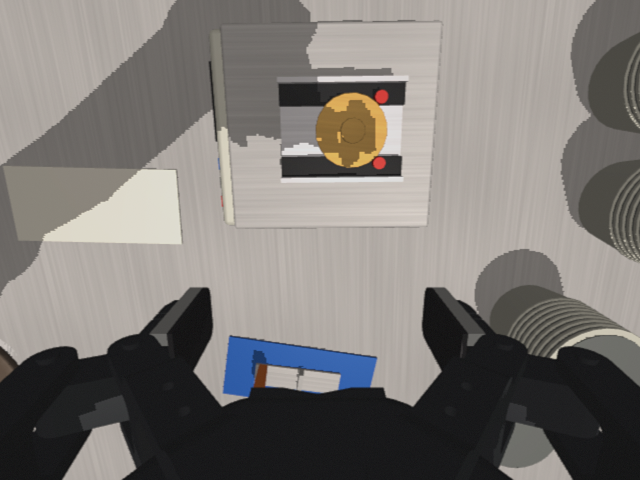

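```bash
python3 - <<'E'
from h import *
from m import mask,blobs
s=np.load("w23.npy",allow_pickle=True).item();im=s["img"]
hs=cv2.cvtColor(im,cv2.COLOR_RGB2HSV);m=((hs[...,0]>12)&(hs[...,0]<28)&(hs[...,1]>110)).astype(np.uint8);m[:80]=0;m[180:]=0;m[:,:300]=0;m[:,400:]=0
c=max(cv2.findContours(m,cv2.RETR_EXTERNAL,cv2.CHAIN_APPROX_NONE)[0],key=cv2.contourArea);e=cv2.fitEllipse(cv2.convexHull(c));print(e)
P=sorted([b[1] for b in blobs(mask(im,'red'),30) if b[1][1]<200],key=lambda p:p[1]);print(P)
for h in(104,105.5):
  w=onz(s,e[0],h+6)[:2];A,B=[onz(s,p,h+12)[:2] for p in P];v=(A-B)/np.linalg.norm(A-B);u=np.array([v[1],-v[0]]);d=w-((A+B)/2-23*u);print(h,w,np.linalg.norm(A-B),"offset",d@u,d@v)
E
```

```text
((350.88433837890625, 129.47596740722656), (70.42162322998047, 76.08634185791016), 7.690724849700928)
[[381.0, 96.4], [378.4, 162.4]]
104 [552.35307941 331.59334652] 51.701012441346045 offset 0.013400775761245591 0.8308869235292023
105.5 [552.21585152 331.55725484] 51.44206876228523 offset 0.1312552386300973 0.827530074834339
```

The weight measures within 1 mm of home, so I'm handing in.

```bash
python3 -c "
from workcell import r
print(r.close_job())"
```

```text
the job is handed in; nothing more can be done
None
```

The job is handed in at about 36 s of the 72 s allowed, with every step of the task done; the system gives no verdict.

**What I did:** I gripped the lifter by its orange grip and slid the blade under the weight in the store. I carried the weight level to the dock and sank the blade until the rails took the load. I then slid the weight against both posts and held it there at about 8.2 N for roughly a second. After that I drew the blade out, laid the lifter on the blue mat and let go.

**Last checks:**
- **Weight:** the wrist camera put it within about 0.8 mm of home, touching both posts. That 0.8 mm sideways reading disagrees slightly with the roughly 0 mm I measured while pressing; both are inside the 3.5 mm limit.
- **Lifter:** it lies flat on the mat with the fingers clear, its grip about 50 mm from the mat's centre.
- **Bystanders:** none looked moved in the final scene picture; I did not measure each one.

**What did not go smoothly:**
- **Setting the lifter down:** this briefly read 18 N against the mat. I eased it off before opening the fingers.
- **Pressing:** an upward force of up to about 2.7 N appeared, probably the blade tip touching the slot floor. I raised the blade about 0.5 mm; a smaller one, about 1.4 N, came back at full press.
- **Dock height:** the cameras put the rail tops at about 104 mm, while the feel of the contact suggested about 105 mm or slightly more.

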